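Seal the sampler head crosswise and rack the sorbent tubes

ROBOT

A 7-joint arm with a two-finger parallel gripper is mounted at the origin on the work surface. World frame = base frame: x ahead of the robot, y to its left, z up, the work surface at z = 0. Lengths are in m, angles in rad, forces in N, time in s.
With the tool pointing down it reaches from about 0.4 to 0.85 m from the base axis. Payload 10.4 kg.
Tool frame: the origin (TCP) lies midway between the tips of the shut fingers; the grasp point (between the pads) lies 19 mm behind it; z points along the fingers, x is the direction in which the jaws open and shut, and the axes are right-handed (so a half turn about z gives the same grasp; the last joint's range is limited). The gripper opens to 85 mm and grips with 20 to 120 N. Pads are 22 mm wide; open, the fingers measure 114 mm over their backs; the gripper's body (76 mm by 85 mm) begins 54 mm behind the grasp point. The pads swing forward as they close: fully open they stand 13 mm farther back than shut.
Start: joints at [-1.346, 0.332, -0.065, 1.46, 0.022, 1.35, -0.088], TCP at [0.153, 0.606, 0.231] pointing down, gripper open.
Joint ranges: [-2.6, 2.6], [-0.5, 2.12], [-1.47, 1.34], [0.16, 2.42], [-1.27, 4.41], [0.06, 2.06], [-2.6, 2.6]. Speed limits (rad/s): [2.22, 2.22, 2.79, 2.79, 3.14, 3.14, 3.14].

INTERFACE

Orientations are given as a unit quaternion [x, y, z, w].
In Python, from workcell import monitor, eyes, ticket, models gives the robot as it stands.
- The arm moves only by the tool servo_tool, never from a script. Its argument "motion" is a list of rows, each a list of 7 numbers: the opening, from 0 (shut) to 1 (fully open), then the shift along the tool's x, y, z in m, then the turn, a rotation vector about the tool's x, y, z in degrees. In form: [[fingers, tx, ty, tz, rx, ry, rz], ...]. A call has 1 to 20 rows; each row is the pose to reach, as a shift and turn from the pose commanded when the call began, along the tool's axes at that moment; what a row does not reach only later rows make up. A row lasts 1/8 s, in which the tool goes at most 62.5 mm and 10.7 degrees, less where a joint would pass 70% of its speed; a pose out of reach is approached as far as the arm can. A call with a gripper value outside its range is refused whole. The fingers move at their own pace and stop on an object; "grip_force" is the grip in N (left out, the last holds). Time passes only in rows, so rows that repeat a pose let the fingers close. It gives the time, the measured TCP pose, the force and the opening at its end, in the units of the state.
- monitor.get_obs(): the state, without advancing time (a new reading comes with each control period).
- eyes.camera(name): name is "side" or "top" or "wrist"; returns (picture, depth): 400x640x3 uint8, blue, green, red; 400x640 float32, m along the optical axis (not along the pixel's ray), 0 where there is no reading.
- eyes.camera_info(name): a dict with "intrinsics" (3x3 intrinsics, pixels), "extrinsics" (4x4, takes a point from world to camera coordinates); the wrist camera has in their place "tool_from_camera" (4x4, takes a point from camera to tool coordinates, whose origin is the TCP and whose axes are the tool frame's). Camera axes: x right, y down, z forward; pixel columns grow to the right and rows downward; lengths in m; the calibration is good to about 2 mm. A picture is of the moment at which its call begins: read the wrist's pose just before it. camera_info takes no time and is no camera call.
- ticket.hand_in(): hands the job in, once; it reports no verdict.
Trained networks look in the newest picture that a camera, given by its name, has taken for a name from the list of things; names that differ only in an ending like _2 or _b are one class to them, and where a whole thing is asked for, a point or a joint stands for the part that bears it (a point fixed in the world has none). Each returns a list of dicts, best first, with "confidence" (0 to 1); they miss things now and then, are a little off and sometimes report something else, mostly with a low value. They report only what shows in the picture. A call takes as long as a camera call. They do not tell look-alikes from the thing itself.
- models.boxes_of(camera, thing): "point" ([x, y, z] in m, in the coordinates of the camera as it stood for that picture, good to about 4 mm: the middle of the surface that is visible of it).
The state is a dict: "clock": time; "joint_pos": joint angles; "joint_velocities": joint speeds; "tau": joint torques, N m; "position": TCP position; "ee_rot": TCP orientation; "ft_force": force on the tool from outside, world axes, zero at the start; "torque": the same for the moment, N m; "grip_width": opening from 0.0 (shut) to 1.0 (fully open).
Only numpy, scipy, OpenCV 4.12 (cv2) and the standard library are available. Lean on these libraries where they do the work, as an engineer would, in place of code of your own. Each camera call takes 0.05 s, during which the arm holds its last target. There are 200 camera calls.

TASK

Get the gas sampler ready for its next run: with the T-handled key, and without touching the head or its screws with the fingers, tighten the four clamp screws on its round cover in cross order and in three passes, always going on to the opposite screw before starting the other pair: first each about a third of the way in, then each about two thirds, then each fully home against its stop. Hang the key back on its stand as it was, and lay every sorbent tube that is on the bench across both rails of the sloped rack, one to a notch, in whatever order suits; leave the other glassware where it is.

Things in the scene. Friction and masses are not known exactly. Their poses are not given: they have to be found in the camera images.
- head: the sampler head, fixed to the bench: a white housing 150 x 150 x 50 mm with a round aluminium cover (124 mm across, 12 mm thick, its top 62 mm above the bench) and a brass port (24 mm across, 22 mm tall) in its middle. Origin at the centre of its underside, z up. It stands about 0.65 m ahead of the robot. The four clamp screws stand on the cover at 42 mm from the centre, 90 degrees apart
- screw0_top (a point): top centre of the head of clamp screw 0: a steel square 13.5 mm across, 11 mm tall (73 mm above the bench), its top 3 mm stepped in to 10.5 mm. The screws are numbered counter-clockwise seen from above, so screw 2 is opposite. The axes turn with the screw head, x and y square to its flats, z up
- screw0 (a joint): angle of clamp screw 0 in rad: 0 is slackest, grows as it is turned clockwise from above (tightening), 2.1 is a hard stop (tight: 1.95 or more). Starts at 0 to 0.2; a third of the way is 0.7 (0.45 to 1.05 will do), two thirds 1.4 (1.15 to 1.75). Takes 0.12 N m, stays where left, does not rise or sink. A black line on its top, from the middle along its +x, lies along the head's +x at 0
- screw1_top (a point): top centre of the head of clamp screw 1: a steel square 13.5 mm across, 11 mm tall (73 mm above the bench), its top 3 mm stepped in to 10.5 mm. The screws are numbered counter-clockwise seen from above, so screw 3 is opposite. The axes turn with the screw head, x and y square to its flats, z up
- screw1 (a joint): angle of clamp screw 1 in rad: 0 is slackest, grows as it is turned clockwise from above (tightening), 2.1 is a hard stop (tight: 1.95 or more). Starts at 0 to 0.2; a third of the way is 0.7 (0.45 to 1.05 will do), two thirds 1.4 (1.15 to 1.75). Takes 0.12 N m, stays where left, does not rise or sink. A black line on its top, from the middle along its +x, lies along the head's +x at 0
- screw2_top (a point): top centre of the head of clamp screw 2: a steel square 13.5 mm across, 11 mm tall (73 mm above the bench), its top 3 mm stepped in to 10.5 mm. The screws are numbered counter-clockwise seen from above, so screw 0 is opposite. The axes turn with the screw head, x and y square to its flats, z up
- screw2 (a joint): angle of clamp screw 2 in rad: 0 is slackest, grows as it is turned clockwise from above (tightening), 2.1 is a hard stop (tight: 1.95 or more). Starts at 0 to 0.2; a third of the way is 0.7 (0.45 to 1.05 will do), two thirds 1.4 (1.15 to 1.75). Takes 0.12 N m, stays where left, does not rise or sink. A black line on its top, from the middle along its +x, lies along the head's +x at 0
- screw3_top (a point): top centre of the head of clamp screw 3: a steel square 13.5 mm across, 11 mm tall (73 mm above the bench), its top 3 mm stepped in to 10.5 mm. The screws are numbered counter-clockwise seen from above, so screw 1 is opposite. The axes turn with the screw head, x and y square to its flats, z up
- screw3 (a joint): angle of clamp screw 3 in rad: 0 is slackest, grows as it is turned clockwise from above (tightening), 2.1 is a hard stop (tight: 1.95 or more). Starts at 0 to 0.2; a third of the way is 0.7 (0.45 to 1.05 will do), two thirds 1.4 (1.15 to 1.75). Takes 0.12 N m, stays where left, does not rise or sink. A black line on its top, from the middle along its +x, lies along the head's +x at 0
- key: T-handled socket key, 180 g, loose, hanging on its stand. Grey cross bar 90 mm long (y), 12 thick (x), 14 high (z); steel shaft 10 mm thick down from its middle to a square socket: 23.5 mm outside, 16.5 inside, 12 deep, square to x and y. Origin mid-bar, z up; socket's edge 95 mm below, so origin is 157 mm above the bench on a screw. Play on a screw: 1.5 mm sideways, 0.25 rad of turn either way
- stand: the key's stand, fixed: grey base 90 x 100 x 8 mm, two upright plates 8 mm thick, centres at y = -29 and +29 mm, 50 mm long in x, tops 105 mm above the bench, each with two teeth 8 mm high that leave a notch 16 mm wide at its foot for the bar. Origin at the centre of its underside, z up. It stands on one side of the head, the rack on the other, either way round
- stand_rest (a point): where the middle of the key's cross bar lies when it hangs properly: centre of the stand, 112 mm above the bench. The bar lies along the stand's y across both plates, the shaft between them, either way round
- rack: sloped tube rack, fixed: grey base 150 x 90 x 8 mm with two narrow toothed rails (6 mm thick, 60 mm apart centre to centre in y) that rise towards its +x at 12 degrees; three notches between teeth 14 mm high, 40 mm apart along the rails. A tube lies across both rails, along the rack's y, in one notch. Origin at the centre of its underside, z up
- rack_place0 (a point): where the middle of a tube lies in notch 0 (lowest) of the rack, 73 mm above the bench. Any notch will do; one tube each
- rack_place1 (a point): where the middle of a tube lies in notch 1 (middle) of the rack, 81 mm above the bench. Any notch will do; one tube each
- rack_place2 (a point): where the middle of a tube lies in notch 2 (highest) of the rack, 90 mm above the bench. Any notch will do; one tube each
- tube_a: a steel sorbent tube, 60 g: 14 mm thick, 110 mm long along its y, with a hexagonal end fitting 18 mm across flats over the last 14 mm at each end. Origin at its middle. It lies on the bench on its fittings at the start, its middle 9 mm above the bench. Two or three of the four tubes are there
- tube_b: a steel sorbent tube, 60 g: 14 mm thick, 110 mm long along its y, with a hexagonal end fitting 18 mm across flats over the last 14 mm at each end. Origin at its middle. It lies on the bench on its fittings at the start, its middle 9 mm above the bench. Two or three of the four tubes are there
- tube_c: a steel sorbent tube, 60 g: 14 mm thick, 110 mm long along its y, with a hexagonal end fitting 18 mm across flats over the last 14 mm at each end. Origin at its middle. It lies on the bench on its fittings at the start, its middle 9 mm above the bench. Two or three of the four tubes are there
- tube_d: a steel sorbent tube, 60 g: 14 mm thick, 110 mm long along its y, with a hexagonal end fitting 18 mm across flats over the last 14 mm at each end. Origin at its middle. It lies on the bench on its fittings at the start, its middle 9 mm above the bench. Two or three of the four tubes are there
- bottle: bystander, not part of the job: amber jar 48 mm thick, 85 mm tall, beyond the head; origin at the centre of its underside
- beaker: bystander, not part of the job: glass beaker 64 mm wide, 75 mm tall, beyond the head; origin at the centre of its underside
- vial_l: bystander, not part of the job: small capped vial 22 mm thick, 36 mm tall, left of the head; origin at the centre of its underside
- vial_r: bystander, not part of the job: small capped vial 22 mm thick, 36 mm tall, right of the head; origin at the centre of its underside
There are look-alikes about, which are no part of the job. What is meant by the key is not brown, and is the larger of those in its own colour. What is shaped like the tube_a but green is not meant.

How it is judged:
On the way, in this order (a step that is already met when the one before it is completed fails the run):
1. first pass: two opposite screws about a third of the way in, the other two not yet turned (((value of joint screw0 between 0.45 and 1.05 rad and value of joint screw2 between 0.45 and 1.05 rad and value of joint each of screw1, screw3 below 0.35 rad) or (value of joint screw1 between 0.45 and 1.05 rad and value of joint screw3 between 0.45 and 1.05 rad and value of joint each of screw0, screw2 below 0.35 rad))), for 0.2 s.
2. first pass: all four screws about a third of the way in (value of joint screw0 between 0.45 and 1.05 rad and value of joint screw1 between 0.45 and 1.05 rad and value of joint screw2 between 0.45 and 1.05 rad and value of joint screw3 between 0.45 and 1.05 rad), for 0.2 s.
3. second pass: two opposite screws about two thirds of the way in, the other two still about a third (((value of joint screw0 between 1.15 and 1.75 rad and value of joint screw2 between 1.15 and 1.75 rad and value of joint screw1 between 0.45 and 1.05 rad and value of joint screw3 between 0.45 and 1.05 rad) or (value of joint screw1 between 1.15 and 1.75 rad and value of joint screw3 between 1.15 and 1.75 rad and value of joint screw0 between 0.45 and 1.05 rad and value of joint screw2 between 0.45 and 1.05 rad))), for 0.2 s.
4. second pass: all four screws about two thirds of the way in (value of joint screw0 between 1.15 and 1.75 rad and value of joint screw1 between 1.15 and 1.75 rad and value of joint screw2 between 1.15 and 1.75 rad and value of joint screw3 between 1.15 and 1.75 rad), for 0.2 s.
5. third pass: two opposite screws fully tight, the other two still about two thirds (((value of joint each of screw0, screw2 above 1.95 rad and value of joint screw1 between 1.15 and 1.75 rad and value of joint screw3 between 1.15 and 1.75 rad) or (value of joint each of screw1, screw3 above 1.95 rad and value of joint screw0 between 1.15 and 1.75 rad and value of joint screw2 between 1.15 and 1.75 rad))), for 0.2 s.
6. third pass: all four screws fully tight (value of joint each of screw0, screw1, screw2, screw3 above 1.95 rad), for 0.2 s.
At the end, for the whole second after the job is handed in: All four screws at 1.95 rad or more; the key hanging on its stand with its bar's middle within 12 mm of the rest point, bar within 0.25 rad of the stand's y and upright within 0.2 rad, at rest; every tube that is there within 10 mm of a notch's place and within 0.2 rad of the rack's y, at rest (all of step 6 and distance between key and stand_rest below 0.012 m and angle between key's own z axis and vertical below 0.2 rad and angle between the y axis of key and the y axis of stand, either way round below 0.25 rad and linear speed of each of key, tube_a, tube_b, tube_c, tube_d below 0.03 m/s and (distance between tube_a and rack_place0 below 0.01 m or distance between tube_a and rack_place1 below 0.01 m or distance between tube_a and rack_place2 below 0.01 m) and angle between the y axis of each of tube_a, tube_b, tube_c, tube_d and the y axis of rack, either way round below 0.2 rad and (distance between tube_b and rack_place0 below 0.01 m or distance between tube_b and rack_place1 below 0.01 m or distance between tube_b and rack_place2 below 0.01 m) and (distance between tube_c and rack_place0 below 0.01 m or distance between tube_c and rack_place1 below 0.01 m or distance between tube_c and rack_place2 below 0.01 m) and (distance between tube_d and rack_place0 below 0.01 m or distance between tube_d and rack_place1 below 0.01 m or distance between tube_d and rack_place2 below 0.01 m)); the robot touches nothing.
It fails at once if the fingers press on the sampler head or its screws (only the key may) (contact force between the fingers and head above 4 N).
It fails at once if bottle is pushed more than 5 cm away (distance of bottle from where it was at the start of the episode above 0.05 m).
It fails at once if beaker is pushed more than 5 cm away (distance of beaker from where it was at the start of the episode above 0.05 m).
It fails at once if vial_l is pushed more than 5 cm away (distance of vial_l from where it was at the start of the episode above 0.05 m).
It fails at once if vial_r is pushed more than 5 cm away (distance of vial_r from where it was at the start of the episode above 0.05 m).
Of tube_a, tube_b, tube_c, tube_d only 2 to 3 are there at a start; the rules pass over those that are not, and their reading is None.
At some moment in a run one of tube_a, tube_b, tube_c, tube_d may be knocked a few centimetres aside while the robot is not near it.
It also fails if it takes over 210 s, if anything falls off the work surface, if the arm or the gripper's body presses on something with over 40 N, if the wrist force passes 120 N, or if a joint passes its speed limit or range.

## Working session

There is one attempt and no reset: what is moved stays moved. The work goes in short steps, Python scripts to look and compute and a tool call to move; the robot and the scene stay as the last step left them, time stands still between calls to the robot, and variables do not carry over. Pictures are saved under pics/ and viewed, about 12 in all and at most 16, crops included, and the job is handed in when it is done.

Besides the shell and the picture viewer there is one more tool, called after "Call:" in YAML: its name, and indented under it one key for each argument. servo_tool: Moves the arm, as the interface text tells. Its arguments: {"type":"object","properties":{"motion":{"type":"array"},"grip_force":{"type":"number"}},"required":["motion"]}

```bash
mkdir -p pics; ls; cat > h.py <<'E'
import numpy as np, cv2
from scipy.spatial.transform import Rotation as R
from workcell import monitor, eyes, ticket, models
def toolT():
    o=monitor.get_obs(); T=np.eye(4); T[:3,:3]=R.from_quat(o["ee_rot"]).as_matrix(); T[:3,3]=o["position"]; return T
def shot(name):
    T=toolT(); im,d=eyes.camera(name); i=eyes.camera_info(name)
    W=T@np.array(i["tool_from_camera"]) if name=="wrist" else np.linalg.inv(np.array(i["extrinsics"]))
    return im,d,np.array(i["intrinsics"]),W
def px2w(u,v,z,K,W):  # z = depth along axis
    p=np.array([(u-K[0,2])*z/K[0,0],(v-K[1,2])*z/K[1,1],z,1.0]); return (W@p)[:3]
def ray(u,v,h,K,W):  # intersect pixel ray with plane z=h
    d=W[:3,:3]@np.array([(u-K[0,2])/K[0,0],(v-K[1,2])/K[1,1],1]); o=W[:3,3]; return o+d*(h-o[2])/d[2]
def w2px(p,K,W):
    q=np.linalg.inv(W)@np.r_[p,1]; return (K@(q[:3]/q[2]))[:2]
def topdown(im,K,W,h,cx,cy,w,hh,s):  # rectified view of plane z=h; rows: -x, cols: -y ; s m/px
    rows,cols=int(hh/s),int(w/s)
    X=cx+hh/2-np.arange(rows)*s; Y=cy+w/2-np.arange(cols)*s
    P=np.stack([np.repeat(X[:,None],cols,1),np.repeat(Y[None],rows,0),np.full((rows,cols),h),np.ones((rows,cols))],-1)@np.linalg.inv(W).T
    u=P[...,0]/P[...,2]*K[0,0]+K[0,2]; v=P[...,1]/P[...,2]*K[1,1]+K[1,2]
    return cv2.remap(im,u.astype(np.float32),v.astype(np.float32),cv2.INTER_LINEAR)
def heightmap(d,K,W):
    v,u=np.mgrid[:d.shape[0],:d.shape[1]]; P=np.stack([(u-K[0,2])*d/K[0,0],(v-K[1,2])*d/K[1,1],d],-1)@W[:3,:3].T+W[:3,3]
    P[d==0]=np.nan; return P
E
python3 - <<'E'
from h import *
print({k:np.round(v,3) if not isinstance(v,dict) else v for k,v in monitor.get_obs().items()})
for c in ["top","side"]:
    im,d,K,W=shot(c); cv2.imwrite(f"pics/{c}0.png",im); np.savez(f"{c}0.npz",im=im,d=d,K=K,W=W)
    print(c,K.tolist(),np.round(W,3).tolist())
    for t in ["head","screw0_top","key","stand","rack","tube_a","bottle","beaker","vial_l"]:
        for b in models.boxes_of(c,t): print(t,round(b["confidence"],2),np.round((W@np.r_[b["point"],1])[:3],3),np.round(K@np.array(b["point"])/b["point"][2])[:2])
print(eyes.camera_info("wrist"))
E
```

```text
pics
{'clock': np.float64(0.0), 'joint_pos': array([-1.346,  0.333, -0.065,  1.461,  0.022,  1.35 , -0.089]), 'joint_velocities': array([-0.001,  0.001,  0.001, -0.   ,  0.   ,  0.001,  0.001]), 'tau': array([ 0.0000e+00, -6.2543e+01,  5.0000e-02, -3.9161e+01,  1.6000e-02,
        1.0000e-02, -0.0000e+00]), 'position': array([0.153, 0.606, 0.231]), 'ee_rot': array([ 0.789,  0.614, -0.001,  0.   ]), 'ft_force': array([0.092, 0.926, 0.508]), 'torque': array([-0.033,  0.004, -0.029]), 'grip_width': np.float64(1.001)}
top [[445.89222922884187, 0.0, 318.5375909308178], [0.0, 445.89222922884187, 203.57557123639415], [0.0, 0.0, 1.0]] [[-0.01, -0.991, 0.134, 0.408], [-1.0, 0.009, -0.001, -0.025], [0.0, -0.134, -0.991, 1.462], [0.0, 0.0, 0.0, 1.0]]
head 0.81 [0.659 0.029 0.064] [301. 185.]
key 0.68 [ 0.499 -0.462  0.104] [462. 232.]
key 0.62 [ 0.371 -0.316  0.078] [414. 275.]
stand 0.69 [ 0.495 -0.318  0.009] [408. 236.]
rack 0.81 [0.491 0.364 0.008] [199. 239.]
tube_a 0.69 [ 0.688 -0.402  0.011] [432. 177.]
tube_a 0.68 [ 0.445 -0.117  0.016] [347. 252.]
tube_a 0.47 [ 0.619 -0.21   0.016] [37
[... 970 characters left out ...]
 0.775 -0.158  0.059] [409. 189.]
beaker 0.72 [0.795 0.082 0.05 ] [362. 136.]
vial_l 0.54 [ 0.551 -0.187  0.034] [341. 241.]
vial_l 0.41 [0.552 0.178 0.024] [274. 152.]
{'intrinsics': array([[311.30560616,   0.        , 318.75251537],
       [  0.        , 311.30560616, 205.38952042],
       [  0.        ,   0.        ,   1.        ]]), 'tool_from_camera': array([[ 9.99999944e-01, -2.06641781e-05, -3.34663035e-04,
        -1.11592871e-03],
       [ 1.20781186e-04,  9.53294768e-01,  3.02041505e-01,
        -7.69332237e-02],
       [ 3.12791081e-04, -3.02041528e-01,  9.53294717e-01,
        -1.43637652e-01],
       [ 0.00000000e+00,  0.00000000e+00,  0.00000000e+00,
         1.00000000e+00]])}
```

```bash
python3 - <<'E'
from h import *
a=cv2.imread("pics/top0.png"); b=cv2.imread("pics/side0.png")
c=cv2.resize(a[90:310,140:540],(800,440),interpolation=cv2.INTER_CUBIC); cv2.imwrite("pics/top0c.png",c)
c=cv2.resize(b[60:400,180:540],(636,600),interpolation=cv2.INTER_CUBIC); cv2.imwrite("pics/side0c.png",c)
E
```

```text
(no output)
```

View pics/top0c.png

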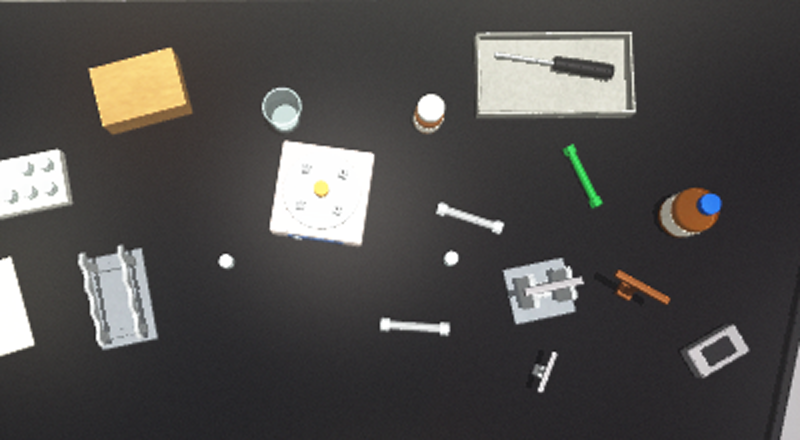

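View pics/side0c.png

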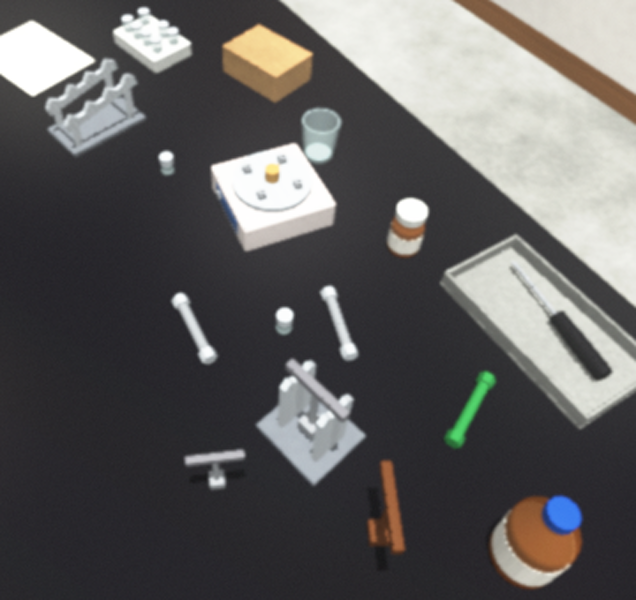

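The wide view shows:
- Grey T-bar hanging on the stand at top-crop (552,288). This is the larger grey one, so it's the key. The small grey one at (545,372) and the brown one at (640,285) are look-alikes.
- Two steel tubes at (415,327) and (470,217). The green one at (583,176) is not meant.
- Rack at (118,298) and head at (321,190).

I'll move the wrist camera over the head first.

```bash
python3 - <<'E'
from h import *
D=np.load("top0.npz"); K,W=D["K"],D["W"]
for n,(u,v),h in [("port",(321,187),.084),("barL",(525,293),.119),("barR",(582,282),.119),("t1a",(385,325),.009),("t1b",(446,329),.009),("t2a",(442,209),.009),("t2b",(499,227),.009),("rackc",(118,298),.008)]:
    print(n,np.round(ray(u/2+140,v/2+90,h,K,W),3))
E
```

```text
port [0.659 0.029 0.084]
barL [ 0.487 -0.279  0.119]
barR [ 0.503 -0.365  0.119]
t1a [ 0.444 -0.071  0.009]
t1b [ 0.437 -0.17   0.009]
t2a [ 0.634 -0.168  0.009]
t2b [ 0.603 -0.261  0.009]
rackc [0.492 0.363 0.008]
```

Call:
servo_tool:
  motion:
    - [1,-0.455,0.63,0,0,0,0]
    - [1,-0.455,0.63,0,0,0,0]
    - [1,-0.455,0.63,0,0,0,0]
    - [1,-0.455,0.63,0,0,0,0]
    - [1,-0.455,0.63,0,0,0,0]
    - [1,-0.455,0.63,0,0,0,0]
    - [1,-0.455,0.63,0,0,0,0]
    - [1,-0.455,0.63,0,0,0,0]
    - [1,-0.455,0.63,0,0,0,0]
    - [1,-0.455,0.63,0,0,0,0]
    - [1,-0.455,0.63,0,0,0,0]
    - [1,-0.455,0.63,0,0,0,0]
    - [1,-0.455,0.63,0,0,0,0]
    - [1,-0.455,0.63,0,0,0,0]
    - [1,-0.455,0.63,0,0,0,0]
    - [1,-0.455,0.63,0,0,0,0]
    - [1,-0.455,0.63,0,0,0,0]

```text
clock: 3.12
position: [0.6522, 0.0114, 0.2316]
ee_rot: [0.789, 0.615, 0.0, -0.0]
ft_force: [-0.6, 1.0, -0.5]
grip_width: 0.998
```

```bash
python3 - <<'E'
from h import *
im,d,K,W=shot("wrist"); np.savez("w1.npz",im=im,d=d,K=K,W=W); cv2.imwrite("pics/w1.png",im)
print(np.round(W,3).tolist())
for t in ["head","screw0_top"]:
    for b in models.boxes_of("wrist",t): print(t,round(b["confidence"],2),np.round((W@np.r_[b["point"],1])[:3],3),np.round(K@np.array(b["point"])/b["point"][2])[:2])
E
```

```text
[[0.244, 0.924, 0.293, 0.577], [0.97, -0.233, -0.073, 0.029], [0.0, 0.302, -0.953, 0.375], [0.0, 0.0, 0.0, 1.0]]
head 0.59 [0.644 0.031 0.062] [337. 173.]
screw0_top 0.76 [0.691 0.05  0.074] [365. 214.]
screw0_top 0.74 [ 0.685 -0.008  0.077] [309. 223.]
screw0_top 0.3 [0.552 0.181 0.036] [463.  41.]
```

View pics/w1.png

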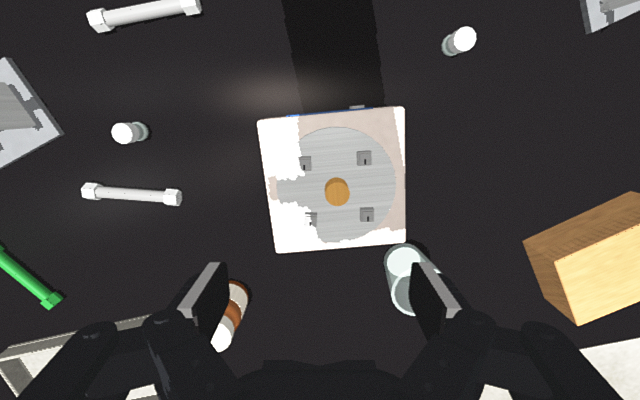

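The wrist view shows the screws at about (365,158), (305,163), (311,218) and (367,214), with the port at (337,190). The black lines point down in the image, so head +x is roughly world +x. Next I'll fit the head precisely.

```bash
python3 - <<'E'
from h import *
from scipy.optimize import least_squares
D=np.load("w1.npz"); im,d,K,W=[D[k] for k in("im","d","K","W")]
g=cv2.cvtColor(im,cv2.COLOR_BGR2GRAY)
pts=[]
for u,v in [(365,158),(305,163),(311,218),(367,214)]:
    w=g[v-10:v+11,u-10:u+11]; m=(w<128)&(w>60); n,l,s,c=cv2.connectedComponentsWithStats(m.astype(np.uint8))
    k=1+np.argmax(s[1:,4]); print((u,v),s[k],c[k]+[u-10,v-10], np.round(ray(*(c[k]+[u-10,v-10]),.073,K,W),4))
hsv=cv2.cvtColor(im,cv2.COLOR_BGR2HSV); m=((hsv[...,1]>120)&(hsv[...,0]>8)&(hsv[...,0]<28)).astype(np.uint8); m[:170]=0;m[215:]=0;m[:,:320]=0;m[:,355:]=0
v,u=np.nonzero(m); print("port",u.mean(),v.mean(),u.min(),u.max(),v.min(),v.max(),np.round(ray(u.mean(),v.mean(),.08,K,W),4))
v,u=188,337; P=heightmap(d,K,W); print("z port, cover",P[188,337],P[140,345,2],P[230,345,2], P[214,367])
for n,(u,v) in dict(a=(259,121),b=(405,107),c=(406,245),e=(276,253)).items(): print(n,np.round(ray(u,v,.05,K,W),4))
cv2.imwrite("pics/w1c.png",cv2.resize(im[135:245,265:415],(800,587),interpolation=cv2.INTER_CUBIC))
E
```

```text
(365, 158) [ 9 11  2  6  8] [364.25 161.5 ] [0.6375 0.0597 0.073 ]
(305, 163) [ 8 12  2  5  6] [303.16666667 166.66666667] [6.279e-01 6.000e-04 7.300e-02]
(311, 218) [ 5  5 11  2 15] [311.93333333 213.26666667] [ 0.6767 -0.0031  0.073 ]
(367, 214) [ 4  4 12  2 16] [365.6875 208.25  ] [0.6848 0.0515 0.073 ]
port 336.55243445692884 191.50749063670412 325 349 178 205 [0.6584 0.0267 0.08  ]
z port, cover [0.65371536 0.02795277 0.0851899 ] 0.06281683769293728 0.06336104071052795 [0.69059349 0.05142158 0.0748064 ]
a [ 0.5759 -0.0327  0.05  ]
b [0.5985 0.1124 0.05  ]
c [0.7476 0.089  0.05  ]
e [ 0.721  -0.0578  0.05  ]
```

View pics/w1c.png

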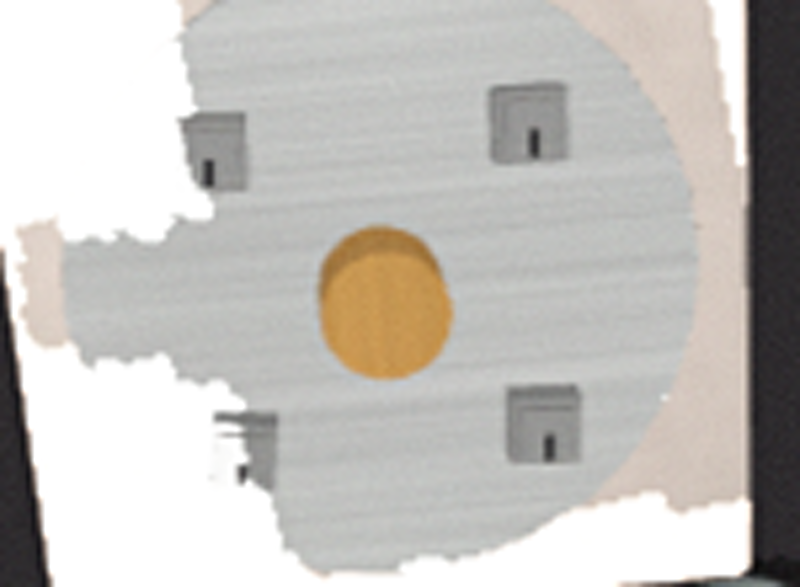

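```bash
python3 - <<'E'
from h import *
D=np.load("w1.npz"); im,d,K,W=[D[k] for k in("im","d","K","W")]
c={n:ray(265+u/5.333-.4,135+v/5.333-.4,h,K,W) for n,(u,v,h) in dict(A=(534,128,.073),B=(211,157,.073),C=(241,458,.073),D=(548,431,.073),port=(388,315,.084)).items()}
for n in c: print(n,np.round(c[n],4))
m=sum(c[n] for n in "ABCD")/4; print("mean",m)
for n in "ABCD": q=(c[n]-m)[:2]; print(n,np.hypot(*q),np.degrees(np.arctan2(q[1],q[0])))
D=np.load("top0.npz"); im,K,W=[D[k] for k in("im","K","W")]
cv2.imwrite("pics/key0.png",cv2.resize(im[200:290,370:490],(800,600),interpolation=cv2.INTER_CUBIC))
E
```

```text
A [0.6348 0.0607 0.073 ]
B [0.6256 0.0023 0.073 ]
C [ 0.6838 -0.0072  0.073 ]
D [0.6929 0.0516 0.073 ]
port [0.6596 0.027  0.084 ]
mean [0.65926776 0.02684216 0.073     ]
A 0.04179286065942453 125.81335504615394
B 0.04169392674478998 -143.88086228358287
C 0.04198411541223597 -54.25948744797796
D 0.041748759244972844 36.38117440945933
```

View pics/key0.png

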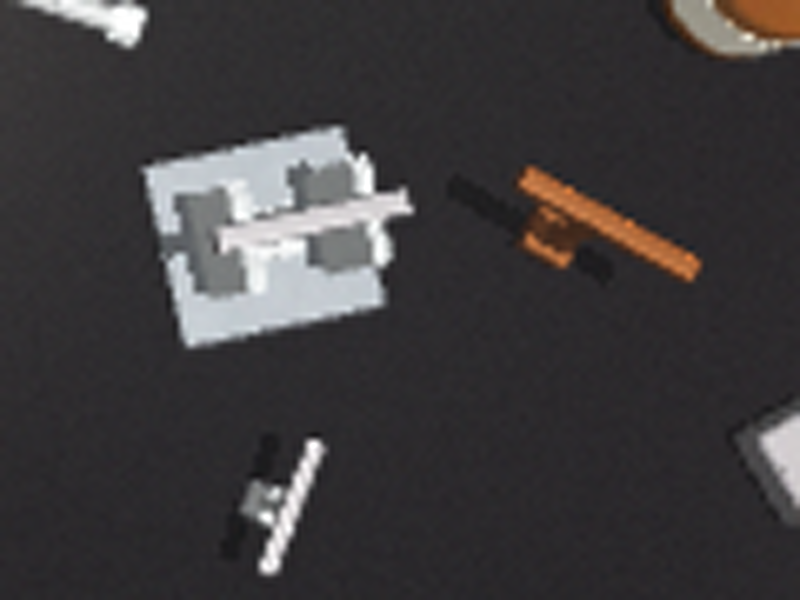

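The crop confirms the key: the grey bar lying across both plates of the stand, from (222,240) to (408,204). Moving over it.

Call:
servo_tool:
  motion:
    - [1,-0.361,-0.07,0.02,0,0,64]
    - [1,-0.361,-0.07,0.02,0,0,64]
    - [1,-0.361,-0.07,0.02,0,0,64]
    - [1,-0.361,-0.07,0.02,0,0,64]
    - [1,-0.361,-0.07,0.02,0,0,64]
    - [1,-0.361,-0.07,0.02,0,0,64]
    - [1,-0.361,-0.07,0.02,0,0,64]
    - [1,-0.361,-0.07,0.02,0,0,64]
    - [1,-0.361,-0.07,0.02,0,0,64]
    - [1,-0.361,-0.07,0.02,0,0,64]
    - [1,-0.361,-0.07,0.02,0,0,64]

```text
clock: 4.65
position: [0.4964, -0.3219, 0.2113]
ee_rot: [0.995, 0.103, 0.0, -0.0]
ft_force: [-0.1, -0.2, -0.6]
grip_width: 1.0
```

```bash
python3 - <<'E'
from h import *
o=monitor.get_obs(); print(np.round(o["joint_pos"],2),np.round(o["position"],4),np.round(R.from_quat(o["ee_rot"]).as_matrix(),3).tolist())
im,d,K,W=shot("wrist"); np.savez("w2.npz",im=im,d=d,K=K,W=W)
for b in models.boxes_of("wrist","key"): print("key",round(b["confidence"],2),np.round((W@np.r_[b["point"],1])[:3],3),np.round(K@np.array(b["point"])/b["point"][2])[:2])
P=heightmap(d,K,W); m=(abs(P[...,2]-.119)<.006)
n,l,s,c=cv2.connectedComponentsWithStats(m.astype(np.uint8))
for k in range(1,n):
    if s[k,4]>60: Q=P[l==k]; print(s[k],np.round(np.nanmean(Q,0),4),np.round(cv2.minAreaRect(Q[:,:2].astype(np.float32)*1000),1) if 0 else cv2.minAreaRect((Q[:,:2]*1000).astype(np.float32)))
cv2.imwrite("pics/w2.png",im)
E
```

```text
[-0.14  0.33  0.8   1.62 -0.25  1.3   0.9 ] [ 0.4964 -0.3219  0.2113] [[0.979, 0.206, 0.0], [0.206, -0.979, 0.0], [0.0, -0.0, -1.0]]
key 0.87 [ 0.498 -0.33   0.12 ] [318. 216.]
key 0.8 [ 0.369 -0.32   0.077] [181. 163.]
key 0.69 [ 0.5   -0.458  0.101] [294. 331.]
key 0.47 [ 0.441 -0.167  0.017] [295.  10.]
[ 314  155   16  107 1574] [ 0.4987 -0.3228  0.1199] ((499.1056213378906, -324.87164306640625), (11.96137523651123, 88.94944763183594), 11.305441856384277)
```

View pics/w2.png

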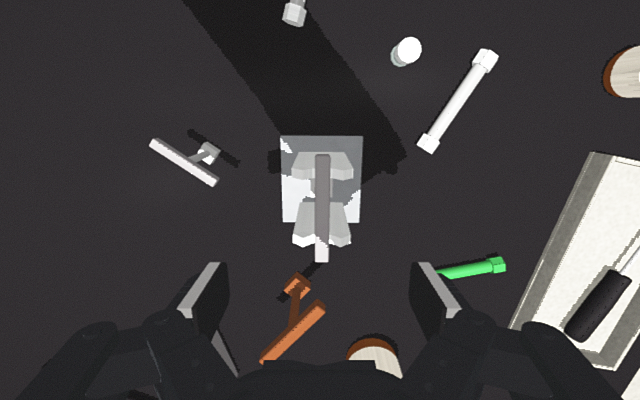

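The grey bar runs from (322,155) to (322,260) and the depth fits a 12x89 mm bar top at z=0.120. Now descending and gripping.

Call:
servo_tool:
  motion:
    - [1,0.002,0.003,0.05,0,0,0.6]
    - [1,0.002,0.003,0.095,0,0,0.6]
    - [1,0.002,0.003,0.119,0,0,0.6]
    - [1,0.002,0.003,0.119,0,0,0.6]
    - [0,0.002,0.003,0.119,0,0,0.6]
    - [0,0.002,0.003,0.119,0,0,0.6]
    - [0,0.002,0.003,0.119,0,0,0.6]
    - [0,0.002,0.003,0.119,0,0,0.6]
    - [0,0.002,0.003,0.119,0,0,0.6]
    - [0,0.002,0.003,0.119,0,0,0.6]
    - [0,0.002,0.003,0.119,0,0,0.6]
    - [0,0.002,0.003,0.119,0,0,0.6]
  grip_force: 80

```text
clock: 6.25
position: [0.4989, -0.3251, 0.0929]
ee_rot: [0.995, 0.098, 0.0, 0.0]
ft_force: [-1.8, 1.6, 5.5]
grip_width: 0.127
```

Call:
servo_tool:
  motion:
    - [0,0,0,-0.03,0,0,0]
    - [0,0,0,-0.08,0,0,0]
    - [0,0,0,-0.14,0,0,0]
    - [0,0,0,-0.14,0,0,0]
    - [0,0,0,-0.14,0,0,0]

```text
clock: 6.88
position: [0.4983, -0.3246, 0.2312]
ee_rot: [0.995, 0.098, -0.0, -0.0]
ft_force: [-0.2, 0.5, -2.6]
grip_width: 0.126
```

```bash
python3 - <<'E'
from h import *
o=monitor.get_obs(); print(np.round(o["position"],4),np.round(o["ft_force"],2),o["grip_width"])
im,d,K,W=shot("wrist"); np.savez("w3.npz",im=im,d=d,K=K,W=W); T=toolT()
P=heightmap(d,K,W); Q=(P-T[:3,3])@T[:3,:3]
for lo,hi,n in [(-.035,-.015,"bar"),(.05,.10,"sock")]:
    m=(Q[...,2]>lo)&(Q[...,2]<hi)&(abs(Q[...,0])<.025)&(abs(Q[...,1])<.06); q=Q[m]; print(n,m.sum(),np.round(np.median(q,0),4), cv2.minAreaRect((q[:,:2]*1000).astype(np.float32)), np.percentile(q[:,2],[2,50,98]))
cv2.imwrite("pics/w3.png",im[130:380,190:450].repeat(2,0).repeat(2,1))
E
```

```text
[ 0.4983 -0.3246  0.2312] [-0.21  0.52 -2.59] 0.12588580535556498
bar 6155 [-0.0002 -0.0092 -0.0276] ((-0.810795783996582, -2.364959716796875), (36.55681610107422, 83.32235717773438), 16.21685028076172) [-0.03296915 -0.0275755  -0.01699078]
sock 155 [ 0.0106 -0.0023  0.0574] ((0.14336490631103516, 0.4916524887084961), (23.392715454101562, 24.11087989807129), 0.39569413661956787) [0.05595368 0.05737897 0.07067621]
```

View pics/w3.png

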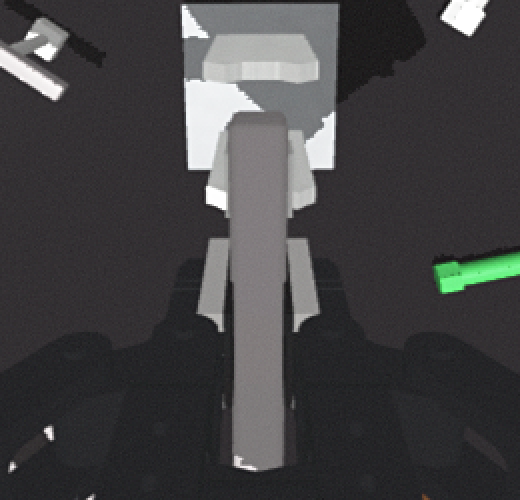

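The key is held: the depth shows the socket centred at tool (0.1,0.5) mm with its axes square to the tool. Carrying it to hover over screw D, at (0.693,0.052).

Call:
servo_tool:
  motion:
    - [0,0.2637,-0.3315,0.0,0,0,-65]
    - [0,0.2637,-0.3315,0.0,0,0,-65]
    - [0,0.2637,-0.3315,0.0,0,0,-65]
    - [0,0.2637,-0.3315,0.0,0,0,-65]
    - [0,0.2637,-0.3315,0.0,0,0,-65]
    - [0,0.2637,-0.3315,0.0,0,0,-65]
    - [0,0.2637,-0.3315,0.0,0,0,-65]
    - [0,0.2637,-0.3315,0.0,0,0,-65]
    - [0,0.2637,-0.3315,0.05,0,0,-65]
    - [0,0.2637,-0.3315,0.05,0,0,-65]
    - [0,0.2637,-0.3315,0.05,0,0,-65]
    - [0,0.2637,-0.3315,0.05,0,0,-65]

```text
clock: 8.43
position: [0.6937, 0.0511, 0.1843]
ee_rot: [0.787, 0.617, 0.001, 0.001]
ft_force: [-0.6, 0.2, -1.2]
grip_width: 0.125
```

```bash
cat >> h.py <<'E'
def st():
    o=monitor.get_obs(); x=R.from_quat(o["ee_rot"]).as_matrix()[:,0]
    print("t",round(float(o["clock"]),2),"pos",np.round(o["position"],4),"yaw",round(np.degrees(np.arctan2(x[1],x[0])),2),"F",np.round(o["ft_force"],1),"M",np.round(o["torque"],2),"g",round(float(o["grip_width"]),3)); return o
S=dict(A=(.6348,.0607),B=(.6256,.0023),C=(.6838,-.0072),D=(.6929,.0516))
def rel(p,yaw,T=None):  # tool-frame shift to world xyz, rz in deg to yaw
    T=toolT() if T is None else T; y0=np.degrees(np.arctan2(T[1,0],T[0,0]))
    print("shift",np.round(T[:3,:3].T@(np.array(p)-T[:3,3]),4),"rz",round(y0-yaw,1))
E
python3 - <<'E'
from h import *
o=st(); print(np.round(o["joint_pos"],2)); rel([*S["D"],.16],76.4)
im,d,K,W=shot("wrist"); np.savez("w4.npz",im=im,d=d,K=K,W=W); T=toolT()
P=heightmap(d,K,W); Q=(P-T[:3,3])@T[:3,:3]
m=(Q[...,2]>.05)&(Q[...,2]<.08)&(abs(Q[...,0])<.02)&(abs(Q[...,1])<.02); q=Q[m]; print(m.sum(), cv2.minAreaRect((q[:,:2]*1000).astype(np.float32)))
for n in S: print(n,np.round(w2px((*S[n],.073),K,W)))
cv2.imwrite("pics/w4.png",cv2.resize(im[90:290,200:470],(800,593),interpolation=cv2.INTER_CUBIC))
E
```

```text
t 8.43 pos [0.6937 0.0511 0.1843] yaw 76.18 F [-0.6  0.2 -1.2] M [0.02 0.02 0.01] g 0.125
[-0.44  0.54  0.45  1.33 -0.23  1.32  1.34]
shift [ 0.0003 -0.0009  0.0243] rz -0.2
155 ((-1.1419057846069336, -0.6746978759765625), (23.500974655151367, 23.474668502807617), 0.0005744457594119012)
A [314. 129.]
B [241. 136.]
C [251. 206.]
D [320. 200.]
```

View pics/w4.png

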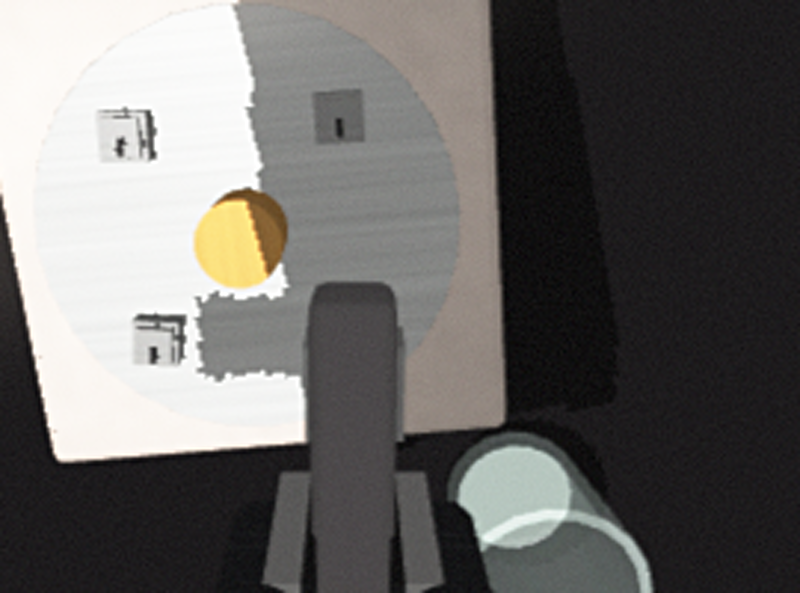

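The predicted screw pixels match the picture to within about 1 px. Starting a careful first insertion on D.

Call:
servo_tool:
  motion:
    - [0,0.0,-0.0005,0.03,0,0,0]
    - [0,0.0,-0.0005,0.034,0,0,0]
    - [0,0.0,-0.0005,0.0365,0,0,0]
    - [0,0.0,-0.0005,0.0385,0,0,0]
    - [0,0.0,-0.0005,0.0385,0,0,0]

```text
clock: 9.1
position: [0.6927, 0.0515, 0.1444]
ee_rot: [0.787, 0.617, 0.0, 0.0]
ft_force: [-0.0, -0.5, -2.1]
grip_width: 0.128
```

```bash
python3 -c "
from h import *
st()"
```

```text
t 9.1 pos [0.6927 0.0515 0.1444] yaw 76.2 F [-0.  -0.5 -2.1] M [-0.05  0.02 -0.14] g 0.128
```

Call:
servo_tool:
  motion:
    - [0,0,0,0.002,0,0,0]
    - [0,0,0,0.004,0,0,0]
    - [0,0,0,0.004,0,0,0]
    - [0,0,0,0.004,0,0,0]

```text
clock: 9.6
position: [0.6924, 0.0515, 0.1398]
ee_rot: [0.787, 0.617, 0.0, -0.0]
ft_force: [1.2, 0.8, -2.1]
grip_width: 0.123
```

```bash
python3 -c "
from h import *
st()"
```

```text
t 9.6 pos [0.6924 0.0515 0.1398] yaw 76.2 F [ 1.2  0.8 -2.1] M [-0.   -0.09  0.1 ] g 0.123
```

Call:
servo_tool:
  motion:
    - [0,0,0,0,0,0,9]
    - [0,0,0,0,0,0,18]
    - [0,0,0,0,0,0,27]
    - [0,0,0,0,0,0,36]
    - [0,0,0,0,0,0,45]
    - [0,0,0,0,0,0,52]
    - [0,0,0,0,0,0,52]
    - [0,0,0,0,0,0,52]
    - [0,0,0,0,0,0,52]

```text
clock: 10.72
position: [0.6927, 0.0517, 0.1401]
ee_rot: [0.978, 0.21, 0.0, -0.0]
ft_force: [1.9, 1.3, -0.4]
grip_width: 0.124
```

```bash
python3 -c "
from h import *
st()"
```

```text
t 10.72 pos [0.6927 0.0517 0.1401] yaw 24.3 F [ 1.9  1.3 -0.4] M [ 0.19 -0.67  0.06] g 0.124
```

Call:
servo_tool:
  motion:
    - [0,0,0,0,0,0,-8]
    - [0,0,0,0,0,0,-14]
    - [0,0,0,-0.015,0,0,-14]
    - [0,0,0,-0.045,0,0,-20]
    - [0,-0.0816,0.0174,-0.045,0,0,-30]
    - [0,-0.0816,0.0174,-0.045,0,0,-40]
    - [0,-0.0816,0.0174,-0.045,0,0,-52]
    - [0,-0.0816,0.0174,-0.045,0,0,-52]
    - [0,-0.0816,0.0174,-0.045,0,0,-52]
    - [0,-0.0816,0.0174,-0.045,0,0,-52]

```text
clock: 11.98
position: [0.6252, 0.0023, 0.1848]
ee_rot: [0.788, 0.616, -0.0, -0.0]
ft_force: [-0.0, 0.0, -2.2]
grip_width: 0.123
```

```bash
cat >> h.py <<'E'
def lines(im,K,W,dump=None):  # rectified tiles of the screw tops, rows=-x cols=-y; 0.25 mm/px
    t=[topdown(im,K,W,.073,*S[n],.018,.018,.0001) for n in "ABCD"]
    for n,a in zip("ABCD",t): cv2.putText(a,n,(3,25),0,.8,(0,0,255),2)
    if dump: cv2.imwrite(dump,np.vstack([np.hstack(t[:2]),np.hstack(t[2:])]))
E
python3 - <<'E'
from h import *
st(); rel([*S["B"],.139],76.4)
im,d,K,W=shot("wrist"); np.savez("w5.npz",im=im,d=d,K=K,W=W); lines(im,K,W,"pics/l5.png")
E
```

```text
t 11.97 pos [0.6252 0.0023 0.1848] yaw 76.05 F [-0.   0.  -2.2] M [ 0.02 -0.01 -0.01] g 0.123
shift [0.0001 0.0004 0.0458] rz -0.3
```

View pics/l5.png

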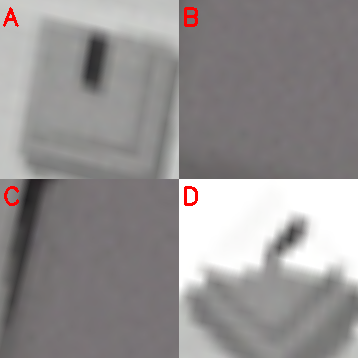

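D's line now points about 43° clockwise from world +x, so the screw is at roughly 0.6 rad, inside the first-pass window. Next is B, the opposite one.

Call:
servo_tool:
  motion:
    - [0,0,0,0.03,0,0,0]
    - [0,0,0,0.036,0,0,0]
    - [0,0,0,0.04,0,0,0]
    - [0,0,0,0.045,0,0,0]
    - [0,0,0,0.045,0,0,0]
    - [0,0,0,0.045,0,0,0]

```text
clock: 12.78
position: [0.6253, 0.0022, 0.1402]
ee_rot: [0.787, 0.617, 0.0, 0.0]
ft_force: [-0.1, -0.0, -2.1]
grip_width: 0.123
```

Call:
servo_tool:
  motion:
    - [0,0,0,0,0,0,9]
    - [0,0,0,0,0,0,18]
    - [0,0,0,0,0,0,27]
    - [0,0,0,0,0,0,36]
    - [0,0,0,0,0,0,46]
    - [0,0,0,0,0,0,55]
    - [0,0,0,0,0,0,55]
    - [0,0,0,0,0,0,55]
    - [0,0,0,0,0,0,55]
    - [0,0,0,0,0,0,47]
    - [0,0,0,0,0,0,41]
    - [0,0,0,-0.02,0,0,41]
    - [0,0,0,-0.045,0,0,35]
    - [0,0.0589,-0.005,-0.045,0,0,25]
    - [0,0.0589,-0.005,-0.045,0,0,15]
    - [0,0.0589,-0.005,-0.045,0,0,5]
    - [0,0.0589,-0.005,-0.045,0,0,0]
    - [0,0.0589,-0.005,-0.045,0,0,0]
    - [0,0.0589,-0.005,-0.045,0,0,0]

```text
clock: 15.15
position: [0.6344, 0.0605, 0.1854]
ee_rot: [0.788, 0.616, 0.0, 0.0]
ft_force: [1.3, -0.2, -1.9]
grip_width: 0.123
```

```bash
cat >> h.py <<'E'
def ang(im,K,W,who="ABCD"):  # dark line direction on each visible screw top, cw deg from world +x, minus head yaw -9
    for n in who:
        t=topdown(im,K,W,.073,*S[n],.0105,.0105,.0001); g=cv2.cvtColor(t,cv2.COLOR_BGR2GRAY).astype(float)
        c=(g.shape[0]-1)/2; best=[]
        bg=np.median(g)
        for a in range(-30,180,3):
            r=np.arange(8,48); u=c+r*np.sin(np.radians(a)); v=c-r*np.cos(np.radians(a))
            best.append((g[v.astype(int),u.astype(int)].mean()-bg,a))
        b=min(best); print(n,"line cw",b[1],"rad",round(np.radians(b[1]-9),2),"contrast",round(b[0]))
E
python3 - <<'E'
from h import *
st(); rel([*S["A"],.139],76.4)
D=np.load("w5.npz"); ang(D["im"],D["K"],D["W"],"AD")
D=np.load("w1.npz"); ang(D["im"],D["K"],D["W"])
D=np.load("w4.npz"); ang(D["im"],D["K"],D["W"],"ABC")
im,d,K,W=shot("wrist"); np.savez("w6.npz",im=im,d=d,K=K,W=W); print("now"); ang(im,K,W); lines(im,K,W,"pics/l6.png")
E
```

```text
t 15.15 pos [0.6344 0.0605 0.1854] yaw 76.02 F [ 1.3 -0.2 -1.9] M [ 0.01 -0.04 -0.  ] g 0.123
shift [0.0003 0.0003 0.0464] rz -0.4
A line cw 6 rad -0.05 contrast -100
D line cw 33 rad 0.42 contrast -57
A line cw 9 rad 0.0 contrast -91
B line cw 21 rad 0.21 contrast -89
C line cw 12 rad 0.05 contrast -80
D line cw 6 rad -0.05 contrast -74
A line cw 18 rad 0.16 contrast -69
B line cw 30 rad 0.37 contrast -150
C line cw 18 rad 0.16 contrast -145
now
A line cw 3 rad -0.1 contrast -1
B line cw 57 rad 0.84 contrast -134
C line cw 15 rad 0.1 contrast -162
D line cw 78 rad 1.2 contrast -1
```

View pics/l6.png

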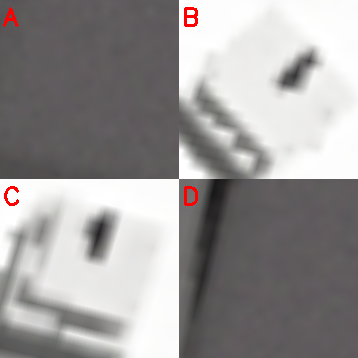

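B reads about 0.75 rad. D's reading is unclear because of glare, so before turning the other pair I'll hover over C, where D is in view.

Call:
servo_tool:
  motion:
    - [0,-0.0542,0.0638,0,0,0,0]
    - [0,-0.0542,0.0638,0,0,0,0]
    - [0,-0.0542,0.0638,0,0,0,0]
    - [0,-0.0542,0.0638,0,0,0,0]
    - [0,-0.0542,0.0638,0,0,0,0]

```text
clock: 15.82
position: [0.6831, -0.0057, 0.1849]
ee_rot: [0.786, 0.618, 0.0, -0.0]
ft_force: [-0.3, 0.3, -2.6]
grip_width: 0.121
```

```bash
python3 - <<'E'
from h import *
st(); rel([*S["C"],.139],76.4)
im,d,K,W=shot("wrist"); np.savez("w7.npz",im=im,d=d,K=K,W=W); print("now"); ang(im,K,W)
S=dict(S); t=[topdown(im,K,W,.073,*S[n],.024,.024,.0001) for n in "ABCD"]
cv2.imwrite("pics/l7.png",np.vstack([np.hstack(t[:2]),np.hstack(t[2:])]))
E
```

```text
t 15.82 pos [ 0.6831 -0.0057  0.1849] yaw 76.28 F [-0.3  0.3 -2.6] M [-0.    0.01 -0.06] g 0.121
shift [-0.0013  0.0011  0.0459] rz -0.1
now
A line cw 9 rad 0.0 contrast -111
B line cw 54 rad 0.79 contrast -100
C line cw 108 rad 1.73 contrast -2
D line cw 36 rad 0.47 contrast -91
```

View pics/l7.png

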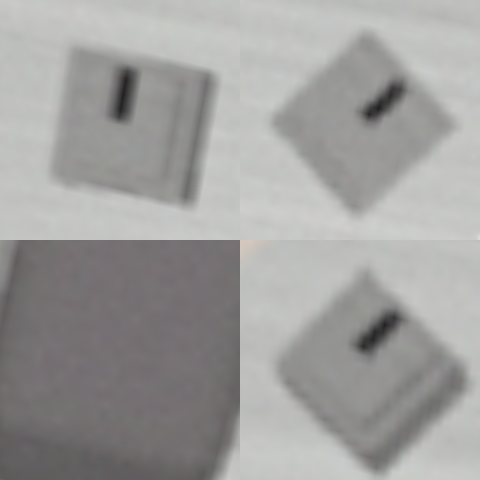

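All four marks are clear now: B is about 0.67 rad and D about 0.61, with A and C unturned. The first pair is in the window. The key lags by about 0.38 rad, so I'll allow for that. Descending on C.

Call:
servo_tool:
  motion:
    - [0,0,0,0.02,0,0,0]
    - [0,0,0,0.03,0,0,0]
    - [0,0,0,0.036,0,0,0]
    - [0,0,0,0.04,0,0,0]
    - [0,0,0,0.045,0,0,0]
    - [0,0,0,0.045,0,0,0]
    - [0,0,0,0.045,0,0,0]

```text
clock: 16.75
position: [0.6834, -0.0072, 0.1399]
ee_rot: [0.787, 0.617, 0.0, 0.0]
ft_force: [0.3, 0.5, -2.5]
grip_width: 0.125
```

Call:
servo_tool:
  motion:
    - [0,0,0,0,0,0,9]
    - [0,0,0,0,0,0,18]
    - [0,0,0,0,0,0,27]
    - [0,0,0,0,0,0,37]
    - [0,0,0,0,0,0,47]
    - [0,0,0,0,0,0,57]
    - [0,0,0,0,0,0,57]
    - [0,0,0,0,0,0,57]
    - [0,0,0,0,0,0,57]
    - [0,0,0,0,0,0,48]
    - [0,0,0,0,0,0,40]
    - [0,0,0,-0.02,0,0,40]
    - [0,0,0,-0.045,0,0,32]
    - [0,0.0542,-0.0638,-0.045,0,0,22]
    - [0,0.0542,-0.0638,-0.045,0,0,12]
    - [0,0.0542,-0.0638,-0.045,0,0,3]
    - [0,0.0542,-0.0638,-0.045,0,0,0]
    - [0,0.0542,-0.0638,-0.045,0,0,0]
    - [0,0.0542,-0.0638,-0.045,0,0,0]

```text
clock: 19.12
position: [0.6343, 0.0603, 0.1854]
ee_rot: [0.788, 0.616, 0.0, 0.0]
ft_force: [0.2, -0.9, -0.9]
grip_width: 0.116
```

Call:
servo_tool:
  motion:
    - [0,0,0,0.02,0,0,0]
    - [0,0,0,0.03,0,0,0]
    - [0,0,0,0.035,0,0,0]
    - [0,0,0,0.037,0,0,0]

```text
clock: 19.62
position: [0.6342, 0.0606, 0.1473]
ee_rot: [0.787, 0.617, -0.0, -0.0]
ft_force: [0.8, -0.1, -2.0]
grip_width: 0.126
```

Call:
servo_tool:
  motion:
    - [0,0,0,0.004,0,0,0]
    - [0,0,0,0.008,0,0,0]
    - [0,0,0,0.008,0,0,0]
    - [0,0,0,0.008,0,0,9]
    - [0,0,0,0.008,0,0,18]
    - [0,0,0,0.008,0,0,27]
    - [0,0,0,0.008,0,0,37]
    - [0,0,0,0.008,0,0,47]
    - [0,0,0,0.008,0,0,57]
    - [0,0,0,0.008,0,0,57]
    - [0,0,0,0.008,0,0,57]
    - [0,0,0,0.008,0,0,57]
    - [0,0,0,0.008,0,0,48]
    - [0,0,0,0.008,0,0,40]
    - [0,0,0,-0.015,0,0,38]
    - [0,0,0,-0.037,0,0,34]
    - [0,0.005,0.0586,-0.037,0,0,30]
    - [0,0.005,0.0586,-0.037,0,0,30]
    - [0,0.005,0.0586,-0.037,0,0,30]
    - [0,0.005,0.0586,-0.037,0,0,30]

```text
clock: 22.12
position: [0.6918, 0.0516, 0.1853]
ee_rot: [0.92, 0.392, 0.0, -0.0]
ft_force: [-0.3, -1.3, -1.3]
grip_width: 0.122
```

```bash
cat >> h.py <<'E'
def tiles(im,K,W,f): t=[topdown(im,K,W,.073,*S[n],.024,.024,.0001) for n in "ABCD"]; cv2.imwrite(f,np.vstack([np.hstack(t[:2]),np.hstack(t[2:])]))
E
python3 - <<'E'
from h import *
o=st(); print(np.round(o["joint_pos"],2)); rel([*S["D"],.139],46)
im,d,K,W=shot("wrist"); np.savez("w8.npz",im=im,d=d,K=K,W=W); ang(im,K,W); tiles(im,K,W,"pics/l8.png")
E
```

```text
t 22.12 pos [0.6918 0.0516 0.1853] yaw 46.21 F [-0.3 -1.3 -1.3] M [-0.01 -0.03  0.03] g 0.122
[-0.54  0.56  0.6   1.34 -0.31  1.33  0.87]
shift [0.0007 0.0008 0.0463] rz 0.2
A line cw 54 rad 0.79 contrast -73
B line cw 57 rad 0.84 contrast -137
C line cw 48 rad 0.68 contrast -155
D line cw 30 rad 0.37 contrast 0
```

View pics/l8.png

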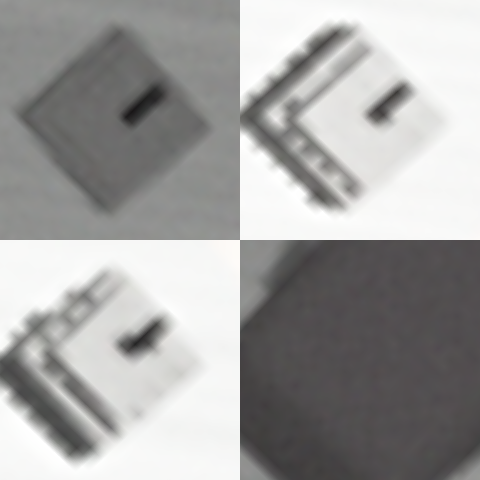

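First pass is done: A and C are at about 0.75 and 0.7 rad, with B and D at about 0.65. Second pass starts on D.

Call:
servo_tool:
  motion:
    - [0,0,0,0.025,0,0,0]
    - [0,0,0,0.032,0,0,0]
    - [0,0,0,0.037,0,0,0]
    - [0,0,0,0.041,0,0,0]
    - [0,0,0,0.045,0,0,0]
    - [0,0,0,0.045,0,0,0]

```text
clock: 22.92
position: [0.6923, 0.0515, 0.1396]
ee_rot: [0.92, 0.392, -0.0, -0.0]
ft_force: [1.1, 0.0, -2.8]
grip_width: 0.122
```

Call:
servo_tool:
  motion:
    - [0,0,0,0,0,0,9]
    - [0,0,0,0,0,0,19]
    - [0,0,0,0,0,0,29]
    - [0,0,0,0,0,0,39]
    - [0,0,0,0,0,0,49]
    - [0,0,0,0,0,0,59]
    - [0,0,0,0,0,0,68]
    - [0,0,0,0,0,0,68]
    - [0,0,0,0,0,0,68]
    - [0,0,0,0,0,0,68]
    - [0,0,0,0,0,0,58]
    - [0,0,0,0,0,0,49]
    - [0,0,0,-0.02,0,0,49]
    - [0,0,0,-0.045,0,0,42]
    - [0,-0.0822,-0.0141,-0.045,0,0,32]
    - [0,-0.0822,-0.0141,-0.045,0,0,22]
    - [0,-0.0822,-0.0141,-0.045,0,0,12]
    - [0,-0.0822,-0.0141,-0.045,0,0,3]
    - [0,-0.0822,-0.0141,-0.045,0,0,3]
    - [0,-0.0822,-0.0141,-0.045,0,0,3]

```text
clock: 25.42
position: [0.6255, 0.0016, 0.1854]
ee_rot: [0.931, 0.366, 0.0, 0.0]
ft_force: [-0.3, -0.5, -2.1]
grip_width: 0.125
```

```bash
python3 - <<'E'
from h import *
o=st(); print(np.round(o["joint_pos"],2)); rel([*S["B"],.139],43)
im,d,K,W=shot("wrist"); np.savez("w9.npz",im=im,d=d,K=K,W=W); ang(im,K,W); tiles(im,K,W,"pics/l9.png")
E
```

```text
t 25.43 pos [0.6255 0.0016 0.1854] yaw 42.9 F [-0.3 -0.5 -2.1] M [-0.03  0.02 -0.02] g 0.125
[-0.58  0.41  0.66  1.55 -0.26  1.27  0.87]
shift [ 0.0006 -0.0004  0.0464] rz -0.1
A line cw 48 rad 0.68 contrast -106
B line cw -30 rad -0.68 contrast 0
C line cw 39 rad 0.52 contrast -91
D line cw 78 rad 1.2 contrast -81
```

Call:
servo_tool:
  motion:
    - [0,0,0,0.025,0,0,0]
    - [0,0,0,0.032,0,0,0]
    - [0,0,0,0.037,0,0,0]
    - [0,0,0,0.041,0,0,0]
    - [0,0,0,0.045,0,0,0]
    - [0,0,0,0.045,0,0,0]

```text
clock: 26.22
position: [0.6253, 0.0019, 0.1397]
ee_rot: [0.93, 0.368, -0.0, -0.0]
ft_force: [0.1, -0.2, -2.9]
grip_width: 0.124
```

Call:
servo_tool:
  motion:
    - [0,0,0,0,0,0,9]
    - [0,0,0,0,0,0,19]
    - [0,0,0,0,0,0,29]
    - [0,0,0,0,0,0,39]
    - [0,0,0,0,0,0,49]
    - [0,0,0,0,0,0,59]
    - [0,0,0,0,0,0,67]
    - [0,0,0,0,0,0,67]
    - [0,0,0,0,0,0,67]
    - [0,0,0,0,0,0,67]
    - [0,0,0,0,0,0,57]
    - [0,0,0,0,0,0,48]
    - [0,0,0,-0.02,0,0,48]
    - [0,0,0,-0.045,0,0,42]
    - [0,0.0465,-0.0364,-0.045,0,0,32]
    - [0,0.0465,-0.0364,-0.045,0,0,22]
    - [0,0.0465,-0.0364,-0.045,0,0,12]
    - [0,0.0465,-0.0364,-0.045,0,0,3]
    - [0,0.0465,-0.0364,-0.045,0,0,3]
    - [0,0.0465,-0.0364,-0.045,0,0,3]

```text
clock: 28.72
position: [0.6345, 0.0601, 0.1854]
ee_rot: [0.94, 0.341, 0.0, 0.0]
ft_force: [-0.1, 0.0, -2.8]
grip_width: 0.122
```

```bash
python3 - <<'E'
from h import *
o=st(); rel([*S["A"],.139],40)
im,d,K,W=shot("wrist"); np.savez("w10.npz",im=im,d=d,K=K,W=W); ang(im,K,W); tiles(im,K,W,"pics/l10.png")
E
```

```text
t 28.73 pos [0.6345 0.0601 0.1854] yaw 39.9 F [-0.1  0.  -2.8] M [-0.07 -0.02 -0.01] g 0.122
shift [ 0.0006 -0.0003  0.0464] rz -0.1
A line cw 84 rad 1.31 contrast -1
B line cw 96 rad 1.52 contrast -137
C line cw 90 rad 1.41 contrast -2
D line cw 75 rad 1.15 contrast -91
```

Call:
servo_tool:
  motion:
    - [0,0,0,0.025,0,0,0]
    - [0,0,0,0.032,0,0,0]
    - [0,0,0,0.037,0,0,0]
    - [0,0,0,0.041,0,0,0]
    - [0,0,0,0.045,0,0,0]
    - [0,0,0,0.045,0,0,0]

```text
clock: 29.52
position: [0.6343, 0.0603, 0.1397]
ee_rot: [0.939, 0.344, -0.0, -0.0]
ft_force: [0.1, 0.2, -2.7]
grip_width: 0.121
```

```bash
cat >> h.py <<'E'
def ang2(im,K,W,who):
    for n in who:
        t=topdown(im,K,W,.073,*S[n],.012,.012,.0001); g=cv2.GaussianBlur(cv2.cvtColor(t,cv2.COLOR_BGR2GRAY),(0,0),2)
        m=(g<(np.median(g)*.35+g.min()*.65)).astype(np.uint8); k,l,s,c=cv2.connectedComponentsWithStats(m)
        if k<2: continue
        j=1+np.argmin([np.hypot(*(c[i]-59.5)) - (s[i,4]>150)*100 for i in range(1,k)]); (cx,cy),(w,h),a=cv2.minAreaRect(np.argwhere(l==j)[:,::-1].astype(np.float32))
        v,u=np.nonzero(l==j); Cv=np.cov(u,v); e,E=np.linalg.eigh(Cv); ax=E[:,1]; q=c[j]-59.5
        if ax@q<0: ax=-ax
        a1=np.degrees(np.arctan2(ax[0],-ax[1])); a2=np.degrees(np.arctan2(q[0],-q[1])); print(n,"pca",round(a1),"rad",round(np.radians(a1-9),2),"radial",round(a2),"area",s[j,4],"elong",round((e[1]/e[0])**.5,1),"c",np.round(q))
E
python3 - <<'E'
from h import *
for f,w in [("w1","ABCD"),("w5","AD"),("w6","BC"),("w7","ABD"),("w8","ABC"),("w9","ACD"),("w10","BD")]:
    D=np.load(f+".npz"); print(f); ang2(D["im"],D["K"],D["W"],w)
E
```

```text
w1
A pca 11 rad 0.04 radial 12 area 587 elong 2.9 c [  5. -26.]
B pca 15 rad 0.1 radial 26 area 632 elong 2.9 c [ 13. -27.]
C pca 25 rad 0.28 radial 7 area 295 elong 1.7 c [  4. -28.]
D pca 11 rad 0.04 radial 9 area 711 elong 2.5 c [  5. -32.]
w5
A pca 9 rad -0.0 radial 9 area 657 elong 2.9 c [  5. -28.]
D pca 43 rad 0.59 radial 33 area 189 elong 3.1 c [ 20. -31.]
w6
B pca 43 rad 0.59 radial 58 area 461 elong 2.9 c [ 27. -17.]
C pca 13 rad 0.07 radial 15 area 436 elong 2.4 c [  9. -33.]
w7
A pca 10 rad 0.02 radial 9 area 545 elong 3.7 c [  4. -25.]
B pca 48 rad 0.67 radial 53 area 485 elong 3.6 c [ 23. -17.]
D pca 46 rad 0.65 radial 34 area 596 elong 3.4 c [ 18. -27.]
w8
A pca 49 rad 0.7 radial 57 area 548 elong 3.5 c [ 23. -15.]
B pca 44 rad 0.62 radial 60 area 527 elong 3.3 c [ 27. -16.]
C pca 56 rad 0.82 radial 47 area 547 elong 2.6 c [ 22. -20.]
w9
A pca 48 rad 0.69 radial 49 area 538 elong 3.5 c [ 22. -19.]
C pca 49 rad 0.69 radial 40 area 482 elong 2.7 c [ 20. -24.]
D pca 90 rad 1.41 radial 76 area 398 elong 2.8 c [26. -7.]
w10
B pca 93 rad 1.46 radial 94 area 448 elong 2.5 c [35.  3.]
D pca 91 rad 1.42 radial 72 area 610 elong 2.8 c [ 30. -10.]
```

The PCA line readings are consistent: D 1.42, B 1.46, A and C 0.69. Turning A next, then C.

Call:
servo_tool:
  motion:
    - [0,0,0,0,0,0,9]
    - [0,0,0,0,0,0,19]
    - [0,0,0,0,0,0,29]
    - [0,0,0,0,0,0,39]
    - [0,0,0,0,0,0,49]
    - [0,0,0,0,0,0,59]
    - [0,0,0,0,0,0,64]
    - [0,0,0,0,0,0,64]
    - [0,0,0,0,0,0,64]
    - [0,0,0,0,0,0,54]
    - [0,0,0,0,0,0,45]
    - [0,0,0,-0.02,0,0,45]
    - [0,0,0,-0.045,0,0,42]
    - [0,-0.0062,0.0835,-0.045,0,0,32]
    - [0,-0.0062,0.0835,-0.045,0,0,22]
    - [0,-0.0062,0.0835,-0.045,0,0,12]
    - [0,-0.0062,0.0835,-0.045,0,0,2]
    - [0,-0.0062,0.0835,-0.045,0,0,0]
    - [0,-0.0062,0.0835,-0.045,0,0,0]
    - [0,-0.0062,0.0835,-0.045,0,0,0]

```text
clock: 32.02
position: [0.6835, -0.0075, 0.185]
ee_rot: [0.94, 0.342, 0.0, 0.0]
ft_force: [-0.1, 1.2, -2.0]
grip_width: 0.124
```

Call:
servo_tool:
  motion:
    - [0,0,0,0.025,0,0,0]
    - [0,0,0,0.032,0,0,0]
    - [0,0,0,0.037,0,0,0]
    - [0,0,0,0.041,0,0,0]
    - [0,0,0,0.045,0,0,0]
    - [0,0,0,0.045,0,0,0]

```text
clock: 32.78
position: [0.6834, -0.0075, 0.1397]
ee_rot: [0.939, 0.344, -0.0, -0.0]
ft_force: [0.1, 0.2, -1.8]
grip_width: 0.122
```

Call:
servo_tool:
  motion:
    - [0,0,0,0,0,0,9]
    - [0,0,0,0,0,0,19]
    - [0,0,0,0,0,0,29]
    - [0,0,0,0,0,0,39]
    - [0,0,0,0,0,0,49]
    - [0,0,0,0,0,0,59]
    - [0,0,0,0,0,0,64]
    - [0,0,0,0,0,0,64]
    - [0,0,0,0,0,0,64]
    - [0,0,0,0,0,0,54]
    - [0,0,0,0,0,0,45]
    - [0,0,0,-0.02,0,0,43]
    - [0,0,0,-0.045,0,0,40]
    - [0,0.0448,-0.0392,-0.045,0,0,40]
    - [0,0.0448,-0.0392,-0.045,0,0,40]
    - [0,0.0448,-0.0392,-0.045,0,0,40]
    - [0,0.0448,-0.0392,-0.045,0,0,40]
    - [0,0.0448,-0.0392,-0.045,0,0,40]

```text
clock: 35.02
position: [0.6923, 0.0502, 0.1851]
ee_rot: [1.0, 0.001, 0.0, 0.0]
ft_force: [-0.2, 0.4, -1.3]
grip_width: 0.126
```

```bash
python3 - <<'E'
from h import *
o=st(); print(np.round(o["joint_pos"],2)); rel([*S["D"],.139],0)
im,d,K,W=shot("wrist"); np.savez("w11.npz",im=im,d=d,K=K,W=W); ang2(im,K,W,"ABC"); tiles(im,K,W,"pics/l11.png")
E
```

```text
t 35.02 pos [0.6923 0.0502 0.1851] yaw 0.1 F [-0.2  0.4 -1.3] M [ 0.05 -0.01  0.06] g 0.126
[-0.65  0.61  0.78  1.35 -0.43  1.35  0.14]
shift [ 0.0006 -0.0014  0.0461] rz 0.1
A pca 91 rad 1.43 radial 100 area 674 elong 3.0 c [31.  5.]
B pca 87 rad 1.36 radial 101 area 458 elong 2.1 c [34.  7.]
C pca 93 rad 1.46 radial 142 area 470 elong 5.6 c [38. 49.]
```

Call:
servo_tool:
  motion:
    - [0,0,0,0.025,0,0,0]
    - [0,0,0,0.032,0,0,0]
    - [0,0,0,0.037,0,0,0]
    - [0,0,0,0.041,0,0,0]
    - [0,0,0,0.045,0,0,0]
    - [0,0,0,0.045,0,0,0]

```text
clock: 35.83
position: [0.6923, 0.0514, 0.1397]
ee_rot: [1.0, 0.002, -0.0, -0.0]
ft_force: [0.3, -0.0, -2.3]
grip_width: 0.12
```

C's reading looks wrong, since the blob found isn't its line. I'll check that tile before going on.

View pics/l11.png

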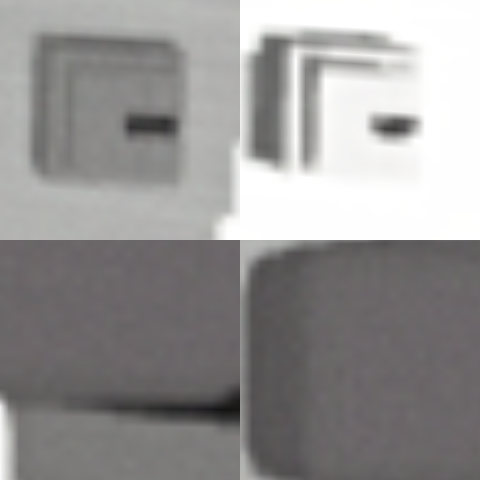

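A reads about 1.43 and B about 1.4, but C is hidden by the bar. I'll lift off D unturned, start the third pass at B instead, and check C from there.

Call:
servo_tool:
  motion:
    - [0,0,0,-0.02,0,0,0]
    - [0,0,0,-0.045,0,0,0]
    - [0,-0.0673,0.0493,-0.045,0,0,0]
    - [0,-0.0673,0.0493,-0.045,0,0,0]
    - [0,-0.0673,0.0493,-0.045,0,0,0]
    - [0,-0.0673,0.0493,-0.045,0,0,0]
    - [0,-0.0673,0.0493,-0.045,0,0,0]

```text
clock: 36.7
position: [0.626, 0.0027, 0.1851]
ee_rot: [1.0, 0.002, 0.0, 0.0]
ft_force: [-0.0, -0.4, -2.7]
grip_width: 0.121
```

```bash
python3 - <<'E'
from h import *
o=st(); rel([*S["B"],.139],-2)
im,d,K,W=shot("wrist"); np.savez("w12.npz",im=im,d=d,K=K,W=W); ang2(im,K,W,"ACD"); tiles(im,K,W,"pics/l12.png")
E
```

```text
t 36.7 pos [0.626  0.0027 0.1851] yaw 0.28 F [-0.  -0.4 -2.7] M [ 0.01  0.05 -0.  ] g 0.121
shift [-0.0004  0.0004  0.0461] rz 2.3
A pca 91 rad 1.44 radial 94 area 499 elong 3.8 c [28.  2.]
C pca 90 rad 1.41 radial 77 area 496 elong 3.3 c [28. -6.]
D pca 96 rad 1.52 radial 75 area 423 elong 3.6 c [24. -6.]
```

Call:
servo_tool:
  motion:
    - [0,0,0,0.025,0,0,1]
    - [0,0,0,0.032,0,0,1]
    - [0,0,0,0.037,0,0,1]
    - [0,0,0,0.041,0,0,1]
    - [0,0,0,0.045,0,0,1]
    - [0,0,0,0.045,0,0,1]

```text
clock: 37.5
position: [0.6252, 0.0018, 0.1397]
ee_rot: [1.0, -0.007, -0.0, -0.0]
ft_force: [-0.2, -0.6, -1.9]
grip_width: 0.125
```

Call:
servo_tool:
  motion:
    - [0,0,0,0,0,0,9]
    - [0,0,0,0,0,0,19]
    - [0,0,0,0,0,0,29]
    - [0,0,0,0,0,0,39]
    - [0,0,0,0,0,0,49]
    - [0,0,0,0,0,0,55]
    - [0,0,0,0,0,0,60]
    - [0,0,0,0,0,0,60]
    - [0,0,0,0,0,0,60]

```text
clock: 38.62
position: [0.6253, 0.0022, 0.14]
ee_rot: [0.863, -0.505, -0.0, -0.0]
ft_force: [-1.6, 2.6, 0.1]
grip_width: 0.124
```

```bash
python3 -c "
from h import *
o=st(); print(np.round(o['joint_pos'],2))"
```

```text
t 38.62 pos [0.6253 0.0022 0.14  ] yaw -60.66 F [-1.6  2.6  0.1] M [0.52 0.42 0.11] g 0.124
[-0.82  0.6   1.04  1.62 -0.54  1.24 -0.74]
```

Call:
servo_tool:
  motion:
    - [0,0,0,0,0,0,2]
    - [0,0,0,0,0,0,4]
    - [0,0,0,0,0,0,4]
    - [0,0,0,0,0,0,4]

```text
clock: 39.12
position: [0.6254, 0.002, 0.1399]
ee_rot: [0.844, -0.536, 0.0, -0.0]
ft_force: [-1.9, 2.8, 1.6]
grip_width: 0.126
```

```bash
python3 -c "
from h import *
o=st()"
```

```text
t 39.12 pos [0.6254 0.002  0.1399] yaw -64.77 F [-1.9  2.8  1.6] M [0.87 0.34 0.15] g 0.126
```

Call:
servo_tool:
  motion:
    - [0,0,0,0,0,0,-9]
    - [0,0,0,0,0,0,-19]
    - [0,0,0,0,0,0,-24]
    - [0,0,0,-0.02,0,0,-25]
    - [0,0,0,-0.045,0,0,-30]
    - [0,-0.0159,-0.0819,-0.045,0,0,-40]
    - [0,-0.0159,-0.0819,-0.045,0,0,-50]
    - [0,-0.0159,-0.0819,-0.045,0,0,-60]
    - [0,-0.0159,-0.0819,-0.045,0,0,-64]
    - [0,-0.0159,-0.0819,-0.045,0,0,-64]
    - [0,-0.0159,-0.0819,-0.045,0,0,-64]
    - [0,-0.0159,-0.0819,-0.045,0,0,-64]

```text
clock: 40.62
position: [0.6926, 0.0511, 0.185]
ee_rot: [1.0, -0.008, 0.0, 0.0]
ft_force: [0.4, -0.7, -1.8]
grip_width: 0.123
```

```bash
python3 - <<'E'
from h import *
o=st(); rel([*S["D"],.139],-1)
im,d,K,W=shot("wrist"); np.savez("w13.npz",im=im,d=d,K=K,W=W); ang2(im,K,W,"AB"); tiles(im,K,W,"pics/l13.png")
E
```

```text
t 40.62 pos [0.6926 0.0511 0.185 ] yaw -0.87 F [ 0.4 -0.7 -1.8] M [0.01 0.01 0.  ] g 0.123
shift [ 0.0003 -0.0006  0.046 ] rz 0.1
A pca 93 rad 1.46 radial 102 area 511 elong 3.5 c [28.  6.]
B pca 133 rad 2.17 radial 121 area 403 elong 2.7 c [30. 18.]
```

Call:
servo_tool:
  motion:
    - [0,0,0,0.025,0,0,0]
    - [0,0,0,0.032,0,0,0]
    - [0,0,0,0.037,0,0,0]
    - [0,0,0,0.041,0,0,0]
    - [0,0,0,0.045,0,0,0]
    - [0,0,0,0.045,0,0,0]

```text
clock: 41.42
position: [0.6925, 0.0511, 0.1397]
ee_rot: [1.0, -0.007, -0.0, -0.0]
ft_force: [0.1, -0.3, -1.5]
grip_width: 0.124
```

Call:
servo_tool:
  motion:
    - [0,0,0,0,0,0,9]
    - [0,0,0,0,0,0,19]
    - [0,0,0,0,0,0,29]
    - [0,0,0,0,0,0,39]
    - [0,0,0,0,0,0,49]
    - [0,0,0,0,0,0,58]
    - [0,0,0,0,0,0,65]
    - [0,0,0,0,0,0,65]
    - [0,0,0,0,0,0,65]
    - [0,0,0,0,0,0,55]
    - [0,0,0,0,0,0,45]
    - [0,0,0,0,0,0,40]
    - [0,0,0,-0.02,0,0,39]
    - [0,0,0,-0.045,0,0,33]
    - [0,-0.0583,-0.0081,-0.045,0,0,23]
    - [0,-0.0583,-0.0081,-0.045,0,0,13]
    - [0,-0.0583,-0.0081,-0.045,0,0,3]
    - [0,-0.0583,-0.0081,-0.045,0,0,0]
    - [0,-0.0583,-0.0081,-0.045,0,0,0]
    - [0,-0.0583,-0.0081,-0.045,0,0,0]

```text
clock: 43.92
position: [0.6346, 0.0596, 0.1855]
ee_rot: [1.0, -0.008, 0.0, -0.0]
ft_force: [0.4, -0.6, -2.7]
grip_width: 0.123
```

```bash
python3 - <<'E'
from h import *
o=st(); rel([*S["A"],.139],-1)
im,d,K,W=shot("wrist"); np.savez("w14.npz",im=im,d=d,K=K,W=W); ang2(im,K,W,"BCD"); tiles(im,K,W,"pics/l14.png")
E
```

```text
t 43.92 pos [0.6346 0.0596 0.1855] yaw -0.91 F [ 0.4 -0.6 -2.7] M [ 0.    0.02 -0.05] g 0.123
shift [ 0.0002 -0.0011  0.0465] rz 0.1
B pca 92 rad 1.45 radial 147 area 534 elong 5.9 c [34. 54.]
C pca 94 rad 1.49 radial 83 area 482 elong 2.2 c [33. -4.]
D pca 130 rad 2.11 radial 110 area 568 elong 3.0 c [27. 10.]
```

Call:
servo_tool:
  motion:
    - [0,0,0,0.025,0,0,0]
    - [0,0,0,0.032,0,0,0]
    - [0,0,0,0.037,0,0,0]
    - [0,0,0,0.041,0,0,0]
    - [0,0,0,0.045,0,0,0]
    - [0,0,0,0.045,0,0,0]

```text
clock: 44.72
position: [0.6344, 0.06, 0.1397]
ee_rot: [1.0, -0.007, -0.0, -0.0]
ft_force: [0.5, -0.1, -2.8]
grip_width: 0.124
```

Call:
servo_tool:
  motion:
    - [0,0,0,0,0,0,9]
    - [0,0,0,0,0,0,19]
    - [0,0,0,0,0,0,29]
    - [0,0,0,0,0,0,39]
    - [0,0,0,0,0,0,49]
    - [0,0,0,0,0,0,58]
    - [0,0,0,0,0,0,65]
    - [0,0,0,0,0,0,65]
    - [0,0,0,0,0,0,65]
    - [0,0,0,0,0,0,55]
    - [0,0,0,0,0,0,45]
    - [0,0,0,0,0,0,40]
    - [0,0,0,-0.02,0,0,39]
    - [0,0,0,-0.045,0,0,33]
    - [0,0.0502,0.067,-0.045,0,0,23]
    - [0,0.0502,0.067,-0.045,0,0,13]
    - [0,0.0502,0.067,-0.045,0,0,3]
    - [0,0.0502,0.067,-0.045,0,0,0]
    - [0,0.0502,0.067,-0.045,0,0,0]
    - [0,0.0502,0.067,-0.045,0,0,0]

```text
clock: 47.22
position: [0.6838, -0.0079, 0.1855]
ee_rot: [1.0, -0.008, 0.0, 0.0]
ft_force: [-0.7, -1.0, -2.4]
grip_width: 0.126
```

```bash
python3 - <<'E'
from h import *
o=st(); rel([*S["C"],.139],-1)
im,d,K,W=shot("wrist"); np.savez("w15.npz",im=im,d=d,K=K,W=W); ang2(im,K,W,"ABD"); tiles(im,K,W,"pics/l15.png")
E
```

```text
t 47.23 pos [ 0.6838 -0.0079  0.1855] yaw -0.9 F [-0.7 -1.  -2.4] M [ 0.01 -0.01 -0.03] g 0.126
shift [-0.0001 -0.0008  0.0465] rz 0.1
A pca 129 rad 2.1 radial 133 area 552 elong 3.6 c [21. 20.]
B pca 130 rad 2.11 radial 125 area 517 elong 3.2 c [28. 20.]
D pca 129 rad 2.09 radial 117 area 515 elong 3.5 c [23. 12.]
```

Call:
servo_tool:
  motion:
    - [0,0,0,0.025,0,0,0]
    - [0,0,0,0.032,0,0,0]
    - [0,0,0,0.037,0,0,0]
    - [0,0,0,0.041,0,0,0]
    - [0,0,0,0.045,0,0,0]
    - [0,0,0,0.045,0,0,0]

```text
clock: 48.02
position: [0.6836, -0.0077, 0.1397]
ee_rot: [1.0, -0.007, -0.0, -0.0]
ft_force: [0.8, -0.6, -1.9]
grip_width: 0.123
```

Call:
servo_tool:
  motion:
    - [0,0,0,0,0,0,9]
    - [0,0,0,0,0,0,19]
    - [0,0,0,0,0,0,29]
    - [0,0,0,0,0,0,39]
    - [0,0,0,0,0,0,49]
    - [0,0,0,0,0,0,58]
    - [0,0,0,0,0,0,65]
    - [0,0,0,0,0,0,65]
    - [0,0,0,0,0,0,65]
    - [0,0,0,0,0,0,55]
    - [0,0,0,0,0,0,45]
    - [0,0,0,0,0,0,40]
    - [0,0,0,-0.02,0,0,39]
    - [0,0,0,-0.045,0,0,33]
    - [0,-0.0584,-0.0085,-0.045,0,0,23]
    - [0,-0.0584,-0.0085,-0.045,0,0,13]
    - [0,-0.0584,-0.0085,-0.045,0,0,3]
    - [0,-0.0584,-0.0085,-0.045,0,0,0]
    - [0,-0.0584,-0.0085,-0.045,0,0,0]

```text
clock: 50.4
position: [0.6257, 0.0008, 0.1862]
ee_rot: [1.0, -0.008, 0.001, -0.0]
ft_force: [0.6, 0.5, -2.6]
grip_width: 0.121
```

```bash
python3 - <<'E'
from h import *
o=st(); rel([.499,-.325,.231],11.25)
im,d,K,W=shot("wrist"); np.savez("w16.npz",im=im,d=d,K=K,W=W); ang2(im,K,W,"ACD"); T=toolT()
P=heightmap(d,K,W); Q=(P-T[:3,3])@T[:3,:3]
m=(abs(Q[...,2]+.0265)<.004)&(abs(Q[...,0])<.03)&(abs(Q[...,1])<.06); q=Q[m]; print("bar in tool",m.sum(),np.median(q[:,2]),cv2.minAreaRect((q[:,:2]*1000).astype(np.float32)))
m=(abs(Q[...,2]+.0265)<.004)&(abs(Q[...,0])<.0055)&(Q[...,1]<-.02)&(Q[...,1]>-.06); q=Q[m]; print("free end y min",np.percentile(q[:,1],1),"z",np.polyfit(q[:,1],q[:,2],1))
E
```

```text
t 50.4 pos [0.6257 0.0008 0.1862] yaw -0.91 F [ 0.6  0.5 -2.6] M [-0.03 -0.01 -0.03] g 0.121
shift [-0.1215  0.3278 -0.0451] rz -12.2
A pca 128 rad 2.08 radial 127 area 546 elong 3.4 c [24. 18.]
C pca 129 rad 2.09 radial 109 area 619 elong 3.0 c [26.  9.]
D pca 126 rad 2.05 radial 110 area 566 elong 3.3 c [25.  9.]
bar in tool 5267 -0.027287027720368874 ((-0.6857967376708984, -2.765594482421875), (36.34963607788086, 82.63470458984375), 16.410547256469727)
free end y min -0.04443691229686461 z [-0.03485232 -0.02831911]
```

All four are at the stop: A 2.08, C 2.09 and D 2.05 in this view, B 2.11 in the previous one. The bar is still centred in the grip. Carrying the key back to the stand.

Call:
servo_tool:
  motion:
    - [0,0,0,-0.045,0,0,0]
    - [0,-0.1215,0.3278,-0.045,0,0,-12.2]
    - [0,-0.1215,0.3278,-0.045,0,0,-12.2]
    - [0,-0.1215,0.3278,-0.045,0,0,-12.2]
    - [0,-0.1215,0.3278,-0.045,0,0,-12.2]
    - [0,-0.1215,0.3278,-0.045,0,0,-12.2]
    - [0,-0.1215,0.3278,-0.045,0,0,-12.2]
    - [0,-0.1215,0.3278,-0.045,0,0,-12.2]
    - [0,-0.1215,0.3278,-0.045,0,0,-12.2]
    - [0,-0.1215,0.3278,-0.045,0,0,-12.2]
    - [0,-0.1215,0.3278,-0.045,0,0,-12.2]
    - [0,-0.1215,0.3278,-0.045,0,0,-12.2]

```text
clock: 51.95
position: [0.4996, -0.324, 0.2297]
ee_rot: [0.995, 0.1, -0.0, -0.0]
ft_force: [0.3, -0.3, -1.7]
grip_width: 0.128
```

```bash
python3 - <<'E'
from h import *
o=st(); rel([.499,-.325,.0935],11.25)
E
```

```text
t 51.95 pos [ 0.4996 -0.324   0.2297] yaw 11.45 F [ 0.3 -0.3 -1.7] M [-0.05  0.    0.05] g 0.128
shift [-0.0008  0.0009  0.1362] rz 0.2
```

Call:
servo_tool:
  motion:
    - [0,-0.0005,0.0006,0.045,0,0,0.2]
    - [0,-0.0005,0.0006,0.09,0,0,0.2]
    - [0,-0.0005,0.0006,0.115,0,0,0.2]
    - [0,-0.0005,0.0006,0.125,0,0,0.2]
    - [0,-0.0005,0.0006,0.13,0,0,0.2]
    - [0,-0.0005,0.0006,0.133,0,0,0.2]
    - [0,-0.0005,0.0006,0.134,0,0,0.2]
    - [0,-0.0005,0.0006,0.134,0,0,0.2]

```text
clock: 52.95
position: [0.4992, -0.3253, 0.0962]
ee_rot: [0.995, 0.098, 0.0, 0.0]
ft_force: [-0.0, -0.9, -2.2]
grip_width: 0.123
```

```bash
python3 - <<'E'
from h import *
o=st(); rel([.499,-.325,.093],11.25)
E
```

```text
t 52.95 pos [ 0.4992 -0.3253  0.0962] yaw 11.21 F [-0.  -0.9 -2.2] M [ 0.01 -0.05  0.01] g 0.123
shift [-0.0002 -0.0003  0.0032] rz -0.0
```

Going down the last 3 mm, then releasing slowly.

Call:
servo_tool:
  motion:
    - [0,0,0,0.001,0,0,0]
    - [0,0,0,0.002,0,0,0]
    - [0,0,0,0.003,0,0,0]
    - [0,0,0,0.003,0,0,0]
    - [0.3,0,0,0.003,0,0,0]
    - [0.6,0,0,0.003,0,0,0]
    - [1,0,0,0.003,0,0,0]
    - [1,0,0,0.003,0,0,0]
    - [1,0,0,0.003,0,0,0]
    - [1,0,0,0.003,0,0,0]
    - [1,0,0,-0.03,0,0,0]
    - [1,0,0,-0.08,0,0,0]
    - [1,0,0,-0.115,0,0,0]
    - [1,0,0,-0.115,0,0,0]
    - [1,0,0,-0.115,0,0,0]

```text
clock: 54.82
position: [0.4988, -0.3249, 0.2101]
ee_rot: [0.995, 0.098, -0.0, -0.0]
ft_force: [-0.7, -0.5, -1.1]
grip_width: 1.002
```

```bash
python3 - <<'E'
from h import *
st(); im,d,K,W=shot("wrist"); np.savez("w17.npz",im=im,d=d,K=K,W=W); cv2.imwrite("pics/w17.png",im)
P=heightmap(d,K,W); m=(abs(P[...,2]-.119)<.006)
n,l,s,c=cv2.connectedComponentsWithStats(m.astype(np.uint8))
for k in range(1,n):
    if s[k,4]>60: Q=P[l==k]; print(s[k],np.round(np.nanmean(Q,0),4),cv2.minAreaRect((Q[:,:2]*1000).astype(np.float32)))
for c in ["wrist","top"]:
    if c=="top": im,d,K,W=shot("top"); np.savez("top1.npz",im=im,d=d,K=K,W=W)
    for t in ["tube_a","rack"]:
        for b in models.boxes_of(c,t): print(c,t,round(b["confidence"],2),np.round((W@np.r_[b["point"],1])[:3],3),np.round(K@np.array(b["point"])/b["point"][2])[:2])
E
```

```text
t 54.83 pos [ 0.4988 -0.3249  0.2101] yaw 11.21 F [-0.7 -0.5 -1.1] M [-0.01 -0.01 -0.03] g 1.002
[ 311  151   16  109 1633] [ 0.498  -0.3223  0.1198] ((498.65234375, -325.79046630859375), (11.821978569030762, 90.01441955566406), 11.527425765991211)
wrist tube_a 0.77 [ 0.621 -0.21   0.019] [459.  94.]
wrist tube_a 0.73 [ 0.493 -0.168  0.018] [346.  19.]
wrist tube_a 0.58 [ 0.705 -0.394  0.015] [474. 265.]
top tube_a 0.58 [ 0.621 -0.211  0.018] [374. 198.]
top tube_a 0.52 [ 0.501 -0.119  0.016] [347. 235.]
top tube_a 0.47 [ 0.691 -0.398  0.01 ] [430. 177.]
top rack 0.62 [0.49  0.361 0.008] [199. 240.]
```

The key hangs as before: bar centre (0.499,-0.326) against (0.499,-0.325), level, yaw 11.5°. One tube has been knocked from (0.44,-0.12) to about (0.50,-0.12). Now to fit the tubes and the rack.

```bash
cat >> h.py <<'E'
def tubes(d,K,W,im):
    P=heightmap(d,K,W); m=((P[...,2]>.009)&(P[...,2]<.026)).astype(np.uint8)
    n,l,s,c=cv2.connectedComponentsWithStats(m)
    for k in range(1,n):
        if s[k,4]>150:
            q=P[l==k]; r=cv2.minAreaRect((q[:,:2]*1000).astype(np.float32)); L,w=max(r[1]),min(r[1])
            if 85<L<135 and w<32:
                x=q[:,:2]-q[:,:2].mean(0); e,E=np.linalg.eigh(x.T@x); ax=E[:,1]; t=x@ax; 
                print("tube",np.round(np.array(r[0])/1000,4),"L,w",np.round([L,w],1),"axis yaw",round(np.degrees(np.arctan2(ax[1],ax[0])),1),"ztop",round(np.percentile(q[:,2],90),4),"px",np.round(c[k]),"bgr",np.round(im[l==k].mean(0)))
E
python3 - <<'E'
from h import *
for f in ["w17","top1"]:
    D=np.load(f+".npz"); print(f); tubes(D["d"],D["K"],D["W"],D["im"])
D=np.load("top1.npz"); im,K,W,d=[D[k] for k in("im","K","W","d")]
P=heightmap(d,K,W); m=(P[...,0]>.38)&(P[...,0]<.6)&(P[...,1]>.27)&(P[...,1]<.46)
q=P[m&(P[...,2]>.003)&(P[...,2]<.02)]; print("base",cv2.minAreaRect((q[:,:2]*1000).astype(np.float32)))
q=P[m&(P[...,2]>.03)&(P[...,2]<.13)]; print("rails",len(q),q.min(0),q.max(0),cv2.minAreaRect((q[:,:2]*1000).astype(np.float32)))
rel([.612,-.12,.23],20) 
cv2.imwrite("pics/t1.png",cv2.resize(im[150:290,170:490],(800,350),interpolation=cv2.INTER_CUBIC))
E
```

```text
w17
tube [ 0.6199 -0.215 ] L,w [110.4  21.1] axis yaw 71.3 ztop 0.0189 px [456.  94.] bgr [238. 239. 239.]
tube [ 0.8671 -0.392 ] L,w [133.2  19.9] axis yaw 75.9 ztop 0.025 px [599. 291.] bgr [61. 61. 62.]
top1
tube [ 0.4972 -0.1202] L,w [108.2  20. ] axis yaw 85.8 ztop 0.0188 px [348. 236.] bgr [176. 176. 174.]
base ((490.30841064453125, 365.95831298828125), (218.6066436767578, 188.49578857421875), 0.6596736311912537)
rails 396 [0.4177158 0.3118021 0.030511 ] [0.57288744 0.40460528 0.10180367] ((495.0238037109375, 358.1839599609375), (147.26512145996094, 68.3421859741211), 11.4207124710083)
shift [ 0.1509 -0.1791 -0.0199] rz -8.8
```

View pics/t1.png

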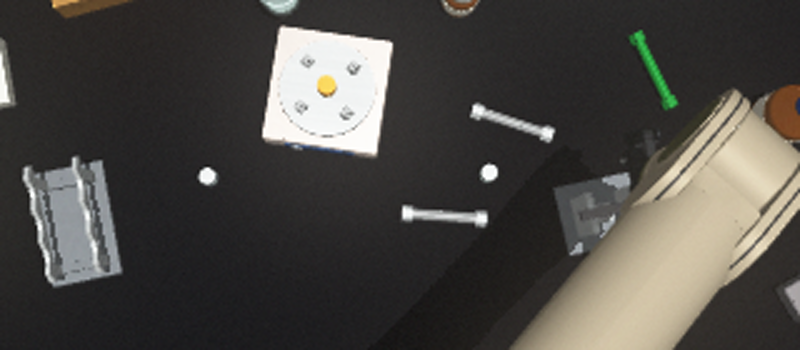

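The key is back on the stand. The two steel tubes are at t1.png (513,122) and (445,216), and the green one is left alone. Picking up the far tube first.

Call:
servo_tool:
  motion:
    - [0.5,0.1402,-0.0843,0,0,0,29.9]
    - [0.5,0.1402,-0.0843,0,0,0,29.9]
    - [0.5,0.1402,-0.0843,0,0,0,29.9]
    - [0.5,0.1402,-0.0843,0.08,0,0,29.9]
    - [0.5,0.1402,-0.0843,0.08,0,0,29.9]
    - [0.5,0.1402,-0.0843,0.08,0,0,29.9]
    - [0.5,0.1402,-0.0843,0.08,0,0,29.9]
    - [0.5,0.1402,-0.0843,0.08,0,0,29.9]

```text
clock: 56.12
position: [0.6208, -0.2159, 0.1327]
ee_rot: [0.987, -0.163, 0.001, -0.0]
ft_force: [0.3, 0.4, -0.1]
grip_width: 0.501
```

```bash
python3 - <<'E'
from h import *
st(); im,d,K,W=shot("wrist"); np.savez("w18.npz",im=im,d=d,K=K,W=W); tubes(d,K,W,im); rel([.6199,-.215,.004],-18.7)
E
```

```text
t 56.12 pos [ 0.6208 -0.2159  0.1327] yaw -18.73 F [ 0.3  0.4 -0.1] M [-0.03  0.03 -0.03] g 0.501
tube [ 0.4978 -0.1228] L,w [110.3  21.4] axis yaw 85.3 ztop 0.019 px [141. 135.] bgr [181. 182. 182.]
tube [ 0.6196 -0.2151] L,w [110.7  20.1] axis yaw 71.3 ztop 0.019 px [317. 193.] bgr [181. 183. 183.]
shift [-0.0012 -0.0004  0.1283] rz -0.0
```

Call:
servo_tool:
  motion:
    - [0.5,-0.0004,0,0.06,0,0,0]
    - [0.5,-0.0004,0,0.105,0,0,0]
    - [0.5,-0.0004,0,0.12,0,0,0]
    - [0.5,-0.0004,0,0.1255,0,0,0]
    - [0.5,-0.0004,0,0.1255,0,0,0]
    - [0,-0.0004,0,0.1255,0,0,0]
    - [0,-0.0004,0,0.1255,0,0,0]
    - [0,-0.0004,0,0.1255,0,0,0]
    - [0,-0.0004,0,0.1255,0,0,0]
    - [0,-0.0004,0,0.1255,0,0,0]
    - [0,-0.0004,0,0.1255,0,0,0]
  grip_force: 50

```text
clock: 57.55
position: [0.6205, -0.2153, 0.0067]
ee_rot: [0.987, -0.162, 0.001, -0.0]
ft_force: [-1.0, 0.5, 5.3]
grip_width: 0.137
```

Call:
servo_tool:
  motion:
    - [0,0,0,-0.05,0,0,0]
    - [0,0,0,-0.11,0,0,0]
    - [0,0,0,-0.17,0,0,0]
    - [0,-0.3034,-0.5042,-0.205,0,0,-30]
    - [0,-0.3034,-0.5042,-0.205,0,0,-30]
    - [0,-0.3034,-0.5042,-0.205,0,0,-30]
    - [0,-0.3034,-0.5042,-0.205,0,0,-30]
    - [0,-0.3034,-0.5042,-0.205,0,0,-30]
    - [0,-0.3034,-0.5042,-0.205,0,0,-30]
    - [0,-0.3034,-0.5042,-0.205,0,0,-30]
    - [0,-0.3034,-0.5042,-0.205,0,0,-30]
    - [0,-0.3034,-0.5042,-0.205,0,0,-30]
    - [0,-0.3034,-0.5042,-0.205,0,0,-30]
    - [0,-0.3034,-0.5042,-0.205,0,0,-30]
    - [0,-0.3034,-0.5042,-0.205,0,0,-30]
    - [0,-0.3034,-0.5042,-0.205,0,0,-30]
    - [0,-0.3034,-0.5042,-0.205,0,0,-30]

```text
clock: 59.68
position: [0.4945, 0.3587, 0.2105]
ee_rot: [0.995, 0.098, 0.0, -0.0]
ft_force: [-0.6, 0.4, -1.1]
grip_width: 0.136
```

```bash
python3 - <<'E'
from h import *
o=st(); print(np.round(o["joint_pos"],2)); im,d,K,W=shot("wrist"); np.savez("w19.npz",im=im,d=d,K=K,W=W); T=toolT()
P=heightmap(d,K,W); Q=(P-T[:3,3])@T[:3,:3]
m=(Q[...,2]>-.03)&(Q[...,2]<.012)&(Q[...,1]<-.018)&(Q[...,1]>-.08)&(abs(Q[...,0])<.02); q=Q[m]
print("tube in tool: n",len(q),"ymin",np.percentile(q[:,1],1),"x",np.median(q[:,0]),"ztop",np.percentile(q[:,2],3)); print(np.polyfit(q[:,1],q[:,0],1),np.polyfit(q[:,1],q[:,2],1))
m=(P[...,0]>.38)&(P[...,0]<.62)&(P[...,1]>.28)&(P[...,1]<.46)
for lo,hi in [(.004,.013),(.03,.125)]:
    k=m&(P[...,2]>lo)&(P[...,2]<hi)&~((abs(Q[...,0])<.03)&(Q[...,2]<.03)); q=P[k]; print(lo,len(q),cv2.minAreaRect((q[:,:2]*1000).astype(np.float32)))
cv2.imwrite("pics/w19.png",im)
E
```

```text
t 59.67 pos [0.4945 0.3587 0.2105] yaw 11.21 F [-0.6  0.4 -1.1] M [-0.01 -0.03  0.04] g 0.136
[-1.31  0.38  0.79  1.57 -0.28  1.31 -0.29]
tube in tool: n 2962 ymin -0.05494577027275495 x -0.00039419061257289344 ztop -0.013136941539731179
[-0.00105205 -0.00039221] [-0.00391693 -0.00944746]
0.004 5468 ((472.39654541015625, 376.7923583984375), (180.56996154785156, 139.77645874023438), 11.038339614868164)
0.03 3328 ((493.91290283203125, 354.3094787597656), (148.01744079589844, 67.27703857421875), 11.332472801208496)
```

View pics/w19.png

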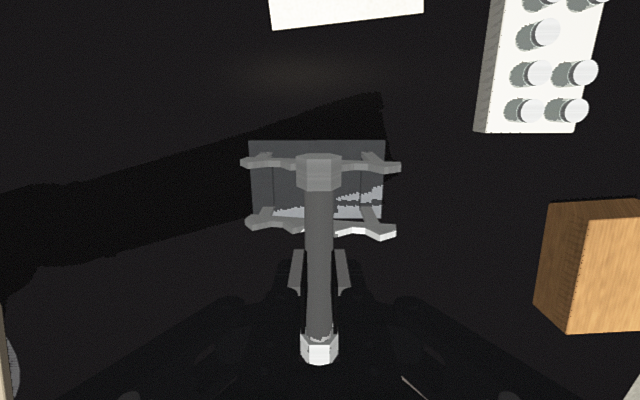

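The tube is centred in the jaws, running from (320,160) to (320,350), with the rack below it. Next, the rail profile.

```bash
python3 - <<'E'
from h import *
D=np.load("w19.npz"); im,d,K,W=[D[k] for k in("im","d","K","W")]; T=toolT()
P=heightmap(d,K,W); Q=(P-T[:3,3])@T[:3,:3]
k=(P[...,2]>.03)&(P[...,2]<.125)&(P[...,0]>.38)&(P[...,0]<.62)&(P[...,1]>.28)&(P[...,1]<.46)&~((abs(Q[...,0])<.015)&(Q[...,2]<.03))
a=np.radians(11.3); c=np.array([.4939,.3543]); X=np.array([np.cos(a),np.sin(a)]); Y=np.array([-np.sin(a),np.cos(a)])
q=P[k]; x=(q[:,:2]-c)@X; y=(q[:,:2]-c)@Y
for nm,s in [("y+",(y>.02)&(y<.04)),("y-",(y<-.02)&(y>-.04))]:
    print(nm,"yrange",np.round(np.percentile(y[s],[2,98]),4))
    print([(int(b*1000),int(1000*np.percentile(q[s&(abs(x-b)<.002),2],90)),) for b in np.arange(-.076,.078,.004) if (s&(abs(x-b)<.002)).sum()>3])
D=np.load("top1.npz"); d,K,W=[D[k] for k in("d","K","W")]; P=heightmap(d,K,W); q=P[(P[...,2]>.03)&(P[...,2]<.125)&(P[...,0]>.38)&(P[...,0]<.62)&(P[...,1]>.28)&(P[...,1]<.46)]
x=(q[:,:2]-c)@X; y=(q[:,:2]-c)@Y; print("top cam"); print([(int(b*1000),int(1000*np.percentile(q[abs(x-b)<.003,2],85))) for b in np.arange(-.076,.078,.004) if (abs(x-b)<.003).sum()>3])
E
```

```text
y+ yrange [0.0276 0.0335]
[(-72, 65), (-67, 70), (-63, 76), (-59, 76), (-55, 73), (-51, 71), (-47, 68), (-43, 67), (-39, 68), (-35, 69), (-31, 75), (-27, 80), (-23, 85), (-19, 84), (20, 90), (24, 89), (28, 86), (32, 83), (36, 84), (40, 85), (44, 88), (48, 93), (52, 100), (56, 101), (60, 99), (64, 96), (68, 94), (72, 92)]
y- yrange [-0.0324 -0.0262]
[(-72, 65), (-67, 71), (-63, 76), (-59, 75), (-55, 73), (-51, 70), (-47, 68), (-43, 67), (-39, 68), (-35, 69), (-31, 75), (-27, 80), (-23, 85), (-19, 83), (-15, 81), (-11, 79), (16, 93), (20, 91), (24, 88), (28, 86), (32, 84), (36, 84), (40, 85), (44, 87), (48, 93), (52, 99), (56, 101), (60, 98), (64, 96), (68, 94), (72, 91)]
top cam
[(-72, 64), (-67, 67), (-63, 75), (-59, 75), (-55, 73), (-51, 70), (-47, 66), (-43, 66), (-39, 65), (-35, 68), (-31, 71), (-27, 79), (-23, 82), (-19, 83), (-15, 81), (-11, 78), (-7, 78), (-3, 77), (0, 76), (4, 78), (8, 84), (12, 90), (16, 93), (20, 91), (24, 88), (28, 86), (32, 85), (36, 85), (40, 84), (44, 86), (48, 92), (52, 96), (56, 97), (60, 97), (64, 96), (68, 93), (72, 89), (76, 82)]
```

The rack rises toward its +x (yaw 11.3°). Notch bottoms are at about -41, -2 and +37 mm along it, and the heights match 73/81/90. This tube goes in notch 2.

Call:
servo_tool:
  motion:
    - [0,0.0356,0.0036,0.04,0,0,0]
    - [0,0.0356,0.0036,0.08,0,0,0]
    - [0,0.0356,0.0036,0.1,0,0,0]
    - [0,0.0356,0.0036,0.11,0,0,0]
    - [0,0.0356,0.0036,0.117,0,0,0]
    - [0,0.0356,0.0036,0.12,0,0,0]
    - [0,0.0356,0.0036,0.12,0,0,0]

```text
clock: 60.6
position: [0.5298, 0.3635, 0.0909]
ee_rot: [0.995, 0.099, 0.0, -0.0]
ft_force: [-0.9, 0.3, -1.1]
grip_width: 0.138
```

```bash
python3 - <<'E'
from h import *
st(); rel([.5301,.3621,.0875],11.3)
E
```

```text
t 60.6 pos [0.5298 0.3635 0.0909] yaw 11.31 F [-0.9  0.3 -1.1] M [ 0.04 -0.02 -0.06] g 0.138
shift [0.     0.0014 0.0034] rz 0.0
```

Call:
servo_tool:
  motion:
    - [0,0,0.001,0.0015,0,0,0]
    - [0,0,0.001,0.003,0,0,0]
    - [0,0,0.001,0.003,0,0,0]
    - [0.25,0,0.001,0.003,0,0,0]
    - [0.35,0,0.001,0.003,0,0,0]
    - [0.35,0,0.001,0.003,0,0,0]
    - [0.35,0,0.001,0.003,0,0,0]
    - [0.35,0,0.001,-0.02,0,0,0]
    - [0.35,0,0.001,-0.06,0,0,0]
    - [0.35,0,0.001,-0.12,0,0,0]
    - [0.35,0,0.001,-0.12,0,0,0]
    - [0.35,0,0.001,-0.12,0,0,0]

```text
clock: 62.1
position: [0.5296, 0.3623, 0.21]
ee_rot: [0.995, 0.099, -0.0, -0.0]
ft_force: [-0.1, 0.3, -0.4]
grip_width: 0.351
```

```bash
cat >> h.py <<'E'
def racked(d,K,W):
    P=heightmap(d,K,W); a=np.radians(11.3); c=np.array([.4939,.3543]); X=np.array([np.cos(a),np.sin(a)]); Y=np.array([-np.sin(a),np.cos(a)])
    for n,xc,zc in [(0,-.041,.073),(1,-.002,.081),(2,.037,.090)]:
        x=(P[...,:2]-c)@X; y=(P[...,:2]-c)@Y; m=(abs(x-xc)<.018)&(abs(y)<.08)&(P[...,2]>zc-.004)&(P[...,2]<zc+.016)&((abs(y)<.025)|(abs(y)>.036))
        if m.sum()<80: print(n,"empty",m.sum()); continue
        xx,yy,zz=x[m],y[m],P[...,2][m]; b=abs(yy)<.025; r=cv2.minAreaRect(np.c_[xx,yy].astype(np.float32)*1000)
        print(n,"x",round(xx.mean(),4),"y span",np.round(np.percentile(yy,[.5,99.5]),4),"body ztop",round(np.percentile(zz[b],95),4) if b.any() else None,"dx/dy",round(np.polyfit(yy,xx,1)[0],3),"dz/dy",round(np.polyfit(yy[b],zz[b],1)[0],3) if b.sum()>20 else None)
E
python3 - <<'E'
from h import *
st(); im,d,K,W=shot("wrist"); np.savez("w20.npz",im=im,d=d,K=K,W=W); racked(d,K,W)
im,d,K,W=shot("top"); tubes(d,K,W,im); rel([.4975,-.1215,.19],-4.4)
E
```

```text
t 62.1 pos [0.5296 0.3623 0.21  ] yaw 11.31 F [-0.1  0.3 -0.4] M [-0.03 -0.02  0.01] g 0.351
0 empty 0
1 empty 0
2 x 0.0334 y span [-0.0537  0.0558] body ztop 0.0983 dx/dy 0.002 dz/dy -0.007
tube [ 0.4972 -0.1201] L,w [107.9  20. ] axis yaw 85.5 ztop 0.0196 px [348. 236.] bgr [185. 186. 184.]
shift [-0.1258  0.4679  0.0196] rz 15.7
```

The tube is lying in notch 2, level and centred. Now the second tube.

Call:
servo_tool:
  motion:
    - [0.5,-0.1258,0.4679,0,0,0,15.7]
    - [0.5,-0.1258,0.4679,0,0,0,15.7]
    - [0.5,-0.1258,0.4679,0,0,0,15.7]
    - [0.5,-0.1258,0.4679,0,0,0,15.7]
    - [0.5,-0.1258,0.4679,0,0,0,15.7]
    - [0.5,-0.1258,0.4679,0,0,0,15.7]
    - [0.5,-0.1258,0.4679,0,0,0,15.7]
    - [0.5,-0.1258,0.4679,0,0,0,15.7]
    - [0.5,-0.1258,0.4679,0.08,0,0,15.7]
    - [0.5,-0.1258,0.4679,0.08,0,0,15.7]
    - [0.5,-0.1258,0.4679,0.08,0,0,15.7]
    - [0.5,-0.1258,0.4679,0.08,0,0,15.7]
    - [0.5,-0.1258,0.4679,0.08,0,0,15.7]

```text
clock: 63.82
position: [0.4991, -0.1209, 0.1316]
ee_rot: [0.999, -0.038, 0.001, -0.0]
ft_force: [0.2, 0.4, 0.8]
grip_width: 0.501
```

```bash
python3 - <<'E'
from h import *
st(); im,d,K,W=shot("wrist"); np.savez("w21.npz",im=im,d=d,K=K,W=W); tubes(d,K,W,im); rel([.4975,-.122,.0055],-4.4)
E
```

```text
t 63.83 pos [ 0.4991 -0.1209  0.1316] yaw -4.34 F [0.2 0.4 0.8] M [-0.04  0.    0.04] g 0.501
tube [ 0.4977 -0.1229] L,w [110.2  20.3] axis yaw 85.4 ztop 0.019 px [317. 195.] bgr [133. 134. 134.]
shift [-0.0016  0.0013  0.1259] rz 0.1
```

Call:
servo_tool:
  motion:
    - [0.5,-0.0005,0.001,0.06,0,0,0]
    - [0.5,-0.0005,0.001,0.105,0,0,0]
    - [0.5,-0.0005,0.001,0.119,0,0,0]
    - [0.5,-0.0005,0.001,0.1245,0,0,0]
    - [0.5,-0.0005,0.001,0.1245,0,0,0]
    - [0,-0.0005,0.001,0.1245,0,0,0]
    - [0,-0.0005,0.001,0.1245,0,0,0]
    - [0,-0.0005,0.001,0.1245,0,0,0]
    - [0,-0.0005,0.001,0.1245,0,0,0]
    - [0,-0.0005,0.001,0.1245,0,0,0]
    - [0,-0.0005,0.001,0.1245,0,0,0]

```text
clock: 65.25
position: [0.4984, -0.1221, 0.0069]
ee_rot: [0.999, -0.038, 0.001, -0.0]
ft_force: [-2.4, 1.5, 10.0]
grip_width: 0.133
```

```bash
python3 - <<'E'
from h import *
st(); a=np.radians(11.3); p=np.array([.4939,.3543])-.043*np.array([np.cos(a),np.sin(a)]); print(p); rel([*p,.20],11.3)
E
```

```text
t 65.25 pos [ 0.4984 -0.1221  0.0069] yaw -4.39 F [-2.4  1.5 10. ] M [0.29 0.49 0.03] g 0.133
[0.45173357 0.34587432]
shift [-0.082  -0.4632 -0.1929] rz -15.7
```

Call:
servo_tool:
  motion:
    - [0,0,0,-0.05,0,0,0]
    - [0,0,0,-0.11,0,0,0]
    - [0,-0.082,-0.4632,-0.195,0,0,-15.7]
    - [0,-0.082,-0.4632,-0.195,0,0,-15.7]
    - [0,-0.082,-0.4632,-0.195,0,0,-15.7]
    - [0,-0.082,-0.4632,-0.195,0,0,-15.7]
    - [0,-0.082,-0.4632,-0.195,0,0,-15.7]
    - [0,-0.082,-0.4632,-0.195,0,0,-15.7]
    - [0,-0.082,-0.4632,-0.195,0,0,-15.7]
    - [0,-0.082,-0.4632,-0.195,0,0,-15.7]
    - [0,-0.082,-0.4632,-0.195,0,0,-15.7]
    - [0,-0.082,-0.4632,-0.195,0,0,-15.7]
    - [0,-0.082,-0.4632,-0.195,0,0,-15.7]
    - [0,-0.082,-0.4632,-0.195,0,0,-15.7]
    - [0,-0.082,-0.4632,-0.195,0,0,-15.7]

```text
clock: 67.12
position: [0.4515, 0.3455, 0.2009]
ee_rot: [0.995, 0.098, -0.0, -0.0]
ft_force: [0.5, -1.0, -1.3]
grip_width: 0.133
```

```bash
python3 - <<'E'
from h import *
st(); im,d,K,W=shot("wrist"); np.savez("w22.npz",im=im,d=d,K=K,W=W); T=toolT()
P=heightmap(d,K,W); Q=(P-T[:3,3])@T[:3,:3]
m=(Q[...,2]>-.03)&(Q[...,2]<.012)&(Q[...,1]<-.018)&(Q[...,1]>-.08)&(abs(Q[...,0])<.02); q=Q[m]
print("tube in tool: n",len(q),"ymin",np.percentile(q[:,1],1),np.polyfit(q[:,1],q[:,0],1),np.polyfit(q[:,1],q[:,2],1)); racked(d,K,W); rel([.4517,.3459,.0708],11.3)
E
```

```text
t 67.12 pos [0.4515 0.3455 0.2009] yaw 11.26 F [ 0.5 -1.  -1.3] M [ 0.02  0.03 -0.01] g 0.133
tube in tool: n 2906 ymin -0.05409171251063641 [-0.00133532 -0.00022098] [-0.0086     -0.00921206]
0 empty 0
1 empty 0
2 x 0.0316 y span [-0.054   0.0558] body ztop 0.0981 dx/dy -0.0 dz/dy -0.001
shift [ 0.0004 -0.0002  0.1301] rz -0.0
```

Call:
servo_tool:
  motion:
    - [0,0.0003,0,0.05,0,0,0]
    - [0,0.0003,0,0.095,0,0,0]
    - [0,0.0003,0,0.115,0,0,0]
    - [0,0.0003,0,0.122,0,0,0]
    - [0,0.0003,0,0.126,0,0,0]
    - [0,0.0003,0,0.128,0,0,0]
    - [0,0.0003,0,0.129,0,0,0]
    - [0,0.0003,0,0.129,0,0,0]

```text
clock: 68.18
position: [0.4518, 0.3462, 0.0722]
ee_rot: [0.995, 0.099, 0.0, -0.0]
ft_force: [-0.7, -0.2, -0.1]
grip_width: 0.135
```

Call:
servo_tool:
  motion:
    - [0.2,0,0,0,0,0,0]
    - [0.3,0,0,0,0,0,0]
    - [0.35,0,0,0,0,0,0]
    - [0.35,0,0,0,0,0,0]
    - [0.35,0,0,-0.02,0,0,0]
    - [0.35,0,0,-0.06,0,0,0]
    - [0.35,0,0,-0.12,0,0,0]
    - [0.35,0,0,-0.15,0,0,0]
    - [0.35,0,0,-0.15,0,0,0]
    - [0.35,0,0,-0.15,0,0,0]

```text
clock: 69.42
position: [0.4514, 0.3458, 0.2219]
ee_rot: [0.995, 0.098, -0.0, -0.0]
ft_force: [-0.4, 1.0, -0.7]
grip_width: 0.352
```

```bash
python3 - <<'E'
from h import *
st(); im,d,K,W=shot("wrist"); np.savez("w23.npz",im=im,d=d,K=K,W=W); racked(d,K,W)
im,d,K,W=shot("top"); cv2.imwrite("pics/topf.png",cv2.resize(im[90:310,140:540],(800,440),interpolation=cv2.INTER_CUBIC)); np.savez("top2.npz",im=im,d=d,K=K,W=W); tubes(d,K,W,im); racked(d,K,W)
P=heightmap(d,K,W); m=(abs(P[...,2]-.119)<.007)&(abs(P[...,0]-.499)<.08)&(abs(P[...,1]+.325)<.08); q=P[m]; print("key bar top cam",q.mean(0),cv2.minAreaRect((q[:,:2]*1000).astype(np.float32)))
E
```

```text
t 69.42 pos [0.4514 0.3458 0.2219] yaw 11.3 F [-0.4  1.  -0.7] M [-0.02  0.04  0.07] g 0.352
0 x -0.0449 y span [-0.0552  0.0543] body ztop 0.0815 dx/dy 0.001 dz/dy -0.004
1 empty 0
2 x 0.0316 y span [-0.0539  0.0558] body ztop 0.098 dx/dy -0.001 dz/dy -0.002
tube [ 0.6876 -0.3994] L,w [109.6  20.2] axis yaw -155.5 ztop 0.0195 px [431. 178.] bgr [ 65. 151.  45.]
0 x -0.0441 y span [-0.0526  0.0448] body ztop 0.0829 dx/dy 0.035 dz/dy 0.063
1 empty 11
2 x 0.034 y span [-0.0513  0.045 ] body ztop 0.0998 dx/dy -0.013 dz/dy 0.025
key bar top cam [ 0.49835827 -0.32164502  0.11827571] ((495.1934814453125, -323.130615234375), (38.818851470947266, 89.54154205322266), 25.60206413269043)
```

View pics/topf.png

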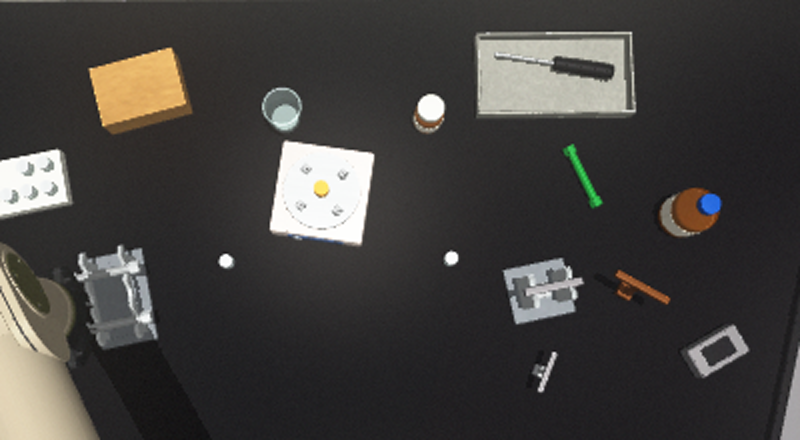

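The final overview shows both steel tubes across the rack, the key on its stand, and the bystanders in place. Handing in.

```bash
python3 -c "
from h import *
st(); print(ticket.hand_in())"
```

```text
t 69.53 pos [0.4512 0.3456 0.2211] yaw 11.3 F [0.4 0.2 0.1] M [-0.01  0.01 -0.  ] g 0.351
the job is handed in; nothing more can be done
None
```

The gas sampler job is done and handed in at about 70 s of the 210 s allowed; the hand-in reports no verdict. I tightened the four screws with the T-handled key in three cross-order passes, hung the key back on its stand, and laid both steel tubes in the rack.

**Screws:** read from the black lines on their tops, all four were at about 0.6–0.75 rad after pass 1 and about 1.4–1.5 after pass 2. They ended at about 2.05–2.11 rad. The opposite screw always came before the other pair. Nothing showed the fingers touching the head.

**Key:** after release, its bar was within about 1 mm of where it hung at the start, level, and at the same angle (11.5° against 11.3°).

**Tubes:** they lie in the lowest and highest notches, centred across the rails within about 1 mm and level. The tube nearer the robot had been knocked about 6 cm during the run, so I measured it again before picking it up. The green look-alike was left alone, and the bystanders look unmoved in the final top view.

**Readings that disagreed:**
- My first way of reading the screw lines gave lower values on one screw (0.42–0.47 rad where it was really about 0.6). I replaced it with a steadier one that agreed between views.
- Two readings were false because the bar was blocking the view. One of those screws I checked again from another spot before going on, and the other read correctly from the next view.
- The final top-camera check of the key was blurred by the stand's teeth. The key figures above come from the closer wrist-camera view.

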